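# Fold back the meter holder's backrest and stand the meter up for reading

### The job

Set the hand-held meter up for reading: swing the grey flap of its white bench holder up and over until it stays back on its own, then take the meter out from where it lies under the flap and stand it in the same holder, keypad end down and display facing the front lip of the holder, with its foot on the floor behind the rear rib (the steeper of the two slopes) its back leaning on the flap, centred. Do not drop the meter, leave it standing by itself, and do not disturb the sample cup, the brown bottle or the yellow note pad.

Things in the scene. Friction and masses are not known exactly. Their poses are not given: they have to be found in the camera images.
- holder: White bench holder, fixed, 150 long (x) x 82 wide (y), with a folding grey flap. Origin: centre of its underside on the worktop; x runs from its low front lip (robot's side) back to the hinge, y left, z up. Front lip x -75 to -71, 14 high. Side walls, inner faces at y +-36, outer +-41: in front x -73 to -29, 18 high; at the hinge x 57 to 77, 40 high; none between.
- waist (a point): Middle of the holder's waist, at floor level (z = 4 mm), x = 0. The floor plate is 4 mm thick, 82 wide, but only 50 wide here from x = -27 to +28: fingers can go down to the worktop at both sides of the meter, near the middle of its length. Axes as the holder's.
- rear_rib (a point): On the floor (z = 4 mm) at the middle of the rear face (x = 30.8) of the rear one of two black ribs across the floor; each is 8 thick (x), 50 wide, top at z = 14 mm. Foot on the floor just behind this rib and back on the opened flap, the meter slopes 72 deg from level (steep) and stands stably; 35 mm from here to the hinge axis.
- front_rib (a point): The same point (x = -25.6) on the front rib. Foot just behind this rib and head on the opened flap, the meter slopes 42 deg from level (shallow) and also stays by itself.
- flap (a joint): Flap hinge, rad: 0 = folded forward, level, over the meter (start); grows as the flap swings up and back; 1.57 = upright, about its balance point; 1.78 = against its stop, where it stays by its own weight. Light (90 g), nearly free: short of upright it falls shut. Axis: the holder's y through point flap_hinge.
- flap_hinge (a point): On the flap's hinge axis, mid-width: x = 66 mm, z = 33.5 mm in the holder's frame. The flap is a plate 5 mm thick (centred on the axis), 54 wide, reaching 88 mm from the axis.
- flap_tab (a point): Grip point in the black pull tab on the flap's free end, 102 mm from the hinge axis. Tab: 20 mm wide (holder's y), sticks out 88 to 115 mm from the axis in line with the plate, 12 thick; folded, it is at z = 31 to 43 mm, 3 mm over the meter. Pinched across its 20 mm from above, it turns easily between the fingers.
- meter: Hand-held meter: flat slab 122 long (x) x 60 wide (y) x 14 thick (z), about 140 g, light grey, dark ends, display and nine keys on one face. Origin: centre of its back face; +z out of the display, +x to the head (display end), -x to the foot (keypad end). At the start it lies level on both ribs, back at z = 14 mm, display up, head to the hinge, a few mm out of centre.
- meter_foot (a point): Centre of the meter's foot end face (61 mm to -x of its middle, mid-thickness). Axes as the meter's.
- meter_head (a point): Centre of the meter's head end face (61 mm to +x of its middle, mid-thickness). Axes as the meter's.
- sample_cup: Bystander: clear specimen cup with orange lid, 64 mm across, 63 high. Origin: centre of its underside.
- buffer_a: Bystander: brown dropper bottle with black cap, 30 mm across, 68 high. Origin: centre of its underside.
- notes: Bystander: yellow block of sticky notes, 67 x 68 x 21. Origin: centre of its underside.

How it is judged:
On the way:
1. the flap lies back against its stop, let go (value of joint flap above 1.7 rad and contact force between the fingers and holder below 0.05 N), for 0.3 s.
At the end, for the whole second after the job is handed in: Flap back (over 1.70 rad). Meter at rest, display to the front lip, 65 to 81 deg from level; foot centre in the holder frame at x 30 to 60 mm, z under 14 mm, y within 15 mm; head centre at x over 58 mm, z over 100 mm, y within 20 mm (value of joint flap above 1.7 rad and angle between meter's own z axis and vertical between 1.13 and 1.42 rad and x of meter_foot in the frame of holder between 0.03 and 0.06 m and y of meter_foot in the frame of holder between -0.015 and 0.015 m and z of meter_foot in the frame of holder below 0.014 m and x of meter_head in the frame of holder above 0.058 m and z of meter_head in the frame of holder above 0.1 m and y of meter_head in the frame of holder between -0.02 and 0.02 m and linear speed of meter below 0.02 m/s and angular speed of meter below 0.15 rad/s); the robot touches nothing.
It fails at once if the meter is dropped or let fall (faster than 0.5 m/s with no finger on it) (linear speed of meter above 0.5 m/s and contact force between the fingers and meter below 0.02 N).
It fails at once if the sample cup is moved more than 25 mm (distance of sample_cup from where it was at the start of the episode above 0.025 m).
It fails at once if the brown bottle is moved more than 25 mm (distance of buffer_a from where it was at the start of the episode above 0.025 m).
It fails at once if the note pad is moved more than 25 mm (distance of notes from where it was at the start of the episode above 0.025 m).
It also fails if it takes over 61 s, if anything falls off the work surface, if the arm or the gripper's body presses on something with over 40 N, if the wrist force passes 120 N, or if a joint passes its speed limit or range.

### The arm

A 6-joint arm with a two-finger parallel gripper is mounted at the origin on a cart in front of the work surface, level with it; the furniture and walls round the work are solid. World frame = base frame: x ahead of the robot, y to its left, z up, the work surface at z = 0. Lengths are in m, angles in rad, forces in N, time in s.
With the tool pointing down it reaches from about 0.35 to 0.975 m from the base axis. Payload 4.9 kg.
Tool frame: the origin (TCP) lies midway between the tips of the shut fingers; the grasp point (between the pads) lies manip.grip_depth behind it (manip.grip_depth is the distance from the TCP to the grasp point, in m); z points along the fingers, x is the direction in which the jaws open and shut, and the axes are right-handed (so a half turn about z gives the same grasp; the last joint's range is limited). The gripper opens to 85 mm and grips with 20 to 120 N. Pads are 22 mm wide; open, the fingers measure 114 mm over their backs; the gripper's body (76 mm by 85 mm) begins 54 mm behind the grasp point. The pads swing forward as they close: fully open they stand 13 mm farther back than shut.
Start: joints at [1.181, 0.053, 1.613, -0, 1.476, -0.119], TCP at [0.167, 0.602, 0.231] pointing down, gripper open.
Joint ranges: [-3.01, 3.01], [-1.01, 2.22], [0.06, 2.58], [-1.02, 4.17], [0.09, 2.62], [-3.14, 3.14]. Speed limits (rad/s): [2.57, 2.57, 3.14, 3.14, 3.14, 3.14].

### API

Orientations are given as a unit quaternion [w, x, y, z].
In Python, from plant import state, grab_frame, ticket, manip gives the robot as it stands.
- The arm moves only by the tool carry_out, never from a script. Its argument "moves" is a list that holds one entry, the list of rows, each a list of 7 numbers: the turn, a rotation vector about the tool's x, y, z each as a share of 5 degrees, from -1 to 1, then the shift along the tool's x, y, z each as a share of 0.04 m, from -1 to 1, then the gripper command: -1 is shut, 1 is fully open, values between are in proportion. A call has 1 to 8 rows; each row shifts and turns the commanded pose from where the row before left it, along the tool's axes as they then stand; what a row does not reach is not made up. A row lasts 1/12 s, in which the tool goes at most 41.7 mm and 7.16 degrees, less where a joint would pass 70% of its speed; a pose out of reach is approached as far as the arm can. A call with a number of a shift or a turn outside -1 to 1 is refused whole. A call with a gripper value outside its range is refused whole. The fingers move at their own pace and stop on an object; the grip force is fixed at half the most. Time passes only in rows, so rows that do not move let the fingers close. It gives the time, the measured TCP pose, the force and the opening at its end, in the units of the state.
- state(): the state, without advancing time (a new reading comes with each control period).
- grab_frame(name): name is "side" or "top"; returns a dict with "frame" (384x512x3 uint8, red, green, blue), "z_map" (384x512 float32, m along the optical axis (not along the pixel's ray), 0 where there is no reading), "K" (3x3 intrinsics, pixels), "world_from_camera" (4x4, takes a point from camera to world coordinates). Camera axes: x right, y down, z forward; pixel columns grow to the right and rows downward; lengths in m; the calibration is good to about 2 mm. A picture is of the moment at which its call begins.
- ticket.job_done(): hands the job in, once; it reports no verdict.
The state is a dict: "time": time; "joint_pos": joint angles; "joint_vel": joint speeds; "joint_efforts": joint torques, N m; "tool_pos": TCP position; "tool_rot": TCP orientation; "contact_force": force on the tool from outside, world axes, zero at the start; "ft_torque": the same for the moment, N m; "gripper_width": opening from 0.0 (shut) to 1.0 (fully open).
Only numpy, scipy, OpenCV 4.12 (cv2) and the standard library are available. Lean on these libraries where they do the work, as an engineer would, in place of code of your own. Each camera call takes 0.05 s, during which the arm holds its last target.

## Working session

There is one attempt and no reset: what is moved stays moved. The work goes in short steps, Python scripts to look and compute and a tool call to move; the robot and the scene stay as the last step left them, time stands still between calls to the robot, and variables do not carry over. Pictures are saved under pics/ and viewed, and the job is handed in when it is done.

Besides the shell and the picture viewer there is one more tool, called by a JSON object that holds its "name" and its "arguments". carry_out: Moves the arm, as the interface text tells. Shift numbers are shares of 0.04 m and turn numbers shares of 5 degrees, none past 1 either way. Its arguments: {"type":"object","properties":{"moves":{"type":"array"}},"required":["moves"]}

```bash
ls; mkdir -p pics; cat > h.py <<'E'
import numpy as np, cv2
from plant import state, grab_frame, ticket, manip
from scipy.spatial.transform import Rotation as R
def rot(s): q=s["tool_rot"]; return R.from_quat([q[1],q[2],q[3],q[0]])
def snap(n,f):
    g=grab_frame(n); cv2.imwrite(f"pics/{f}.png",g["frame"][:,:,::-1]); np.savez(f"pics/{f}.npz",**g); return g
def crop(f,u0,u1,v0,v1,k):
    im=cv2.imread(f"pics/{f}.png")[v0:v1,u0:u1]; cv2.imwrite(f"pics/{f}_c{u0}_{v0}.png",cv2.resize(im,None,fx=k,fy=k,interpolation=cv2.INTER_CUBIC))
def pt(g,u,v,r=1):
    z=g["z_map"][v-r:v+r+1,u-r:u+r+1]; z=np.median(z[z>0]); K=g["K"]
    p=np.array([(u-K[0,2])/K[0,0]*z,(v-K[1,2])/K[1,1]*z,z,1]); return (g["world_from_camera"]@p)[:3]
def cloud(g):
    K=g["K"];z=g["z_map"];v,u=np.mgrid[:z.shape[0],:z.shape[1]]
    p=np.stack([(u-K[0,2])/K[0,0]*z,(v-K[1,2])/K[1,1]*z,z,np.ones_like(z)],-1)@g["world_from_camera"].T
    return p[...,:3]
def onz(g,u,v,h):
    K=g["K"];T=g["world_from_camera"];d=T[:3,:3]@np.array([(u-K[0,2])/K[0,0],(v-K[1,2])/K[1,1],1]);o=T[:3,3];return o+d*(h-o[2])/d[2]
E
python3 - <<'E'
from h import *
snap("side","s0");snap("top","t0");s=state();print(s);print(manip.grip_depth, rot(s).as_matrix().round(3))
for f in("s0","t0"):
    g=np.load(f"pics/{f}.npz");print(g["world_from_camera"].round(3),g["K"])
E
```

```text
pics
{'time': 0.1, 'joint_pos': array([ 1.18097288e+00,  5.32942311e-02,  1.61417182e+00, -6.30857236e-06,
        1.47598418e+00, -1.19017488e-01]), 'joint_vel': array([-0.000314  ,  0.00098256, -0.00309669, -0.00065952, -0.00133332,
        0.00091252]), 'joint_efforts': array([ 1.18274302e-04, -3.94905460e+01, -3.71362031e+01, -9.49013088e-05,
        3.99417986e-03,  1.60332888e-05]), 'tool_pos': array([0.16698786, 0.60169192, 0.23017481]), 'tool_rot': array([ 4.73023470e-04,  7.96086186e-01,  6.05182552e-01, -7.99314408e-04]), 'contact_force': array([-0.19770628, -0.32642003,  0.62151889]), 'ft_torque': array([0.00861852, 0.04867149, 0.00815016]), 'gripper_width': 1.000716127571343}
0.0187 [[ 0.268  0.964 -0.001]
 [ 0.964 -0.268 -0.002]
 [-0.002 -0.    -1.   ]]
[[-0.993  0.08  -0.092  0.64 ]
 [ 0.121  0.581 -0.805  0.971]
 [-0.011 -0.81  -0.587  0.849]
 [ 0.     0.     0.     1.   ]] [[491.21908511   0.         256.74365493]
 [  0.         491.21908511 192.621302  ]
 [  0.           0.           1.        ]]
[[-0.014 -0.985  0.172  0.327]
 [-1.     0.011 -0.018 -0.109]
 [ 0.016 -0.172 -0.985  1.124]
 [ 0.     0.     0.     1.   ]] [[408.77683994   0.         258.36305177]
 [  0.         408.77683994 199.74684821]
 [  0.           0.           1.        ]]
```

View pics/s0.png

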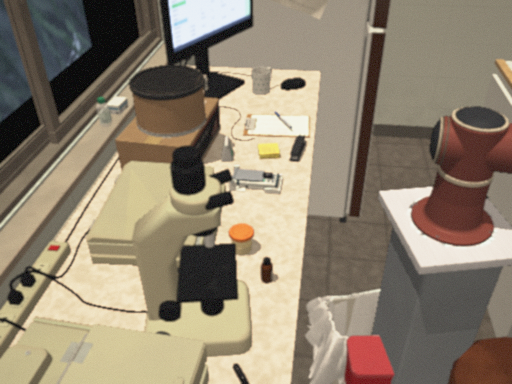

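View pics/t0.png

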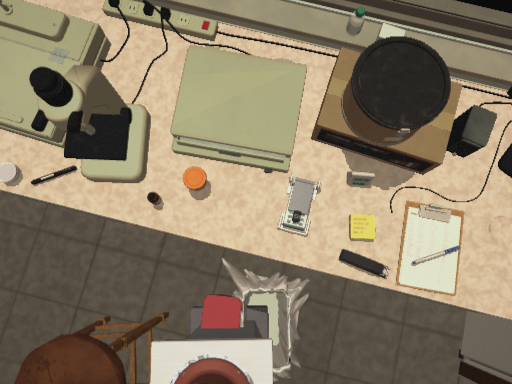

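```bash
python3 - <<'E'
from h import *
crop("t0",260,400,150,290,5);crop("s0",210,320,130,210,7)
g=np.load("pics/t0.npz")
for u,v in [(298,205),(195,178),(154,198),(362,227)]: print(pt(g,u,v).round(3))
E
```

```text
[ 0.502 -0.236  0.035]
[0.573 0.039 0.063]
[0.522 0.148 0.053]
[ 0.442 -0.41   0.022]
```

View pics/t0_c260_150.png

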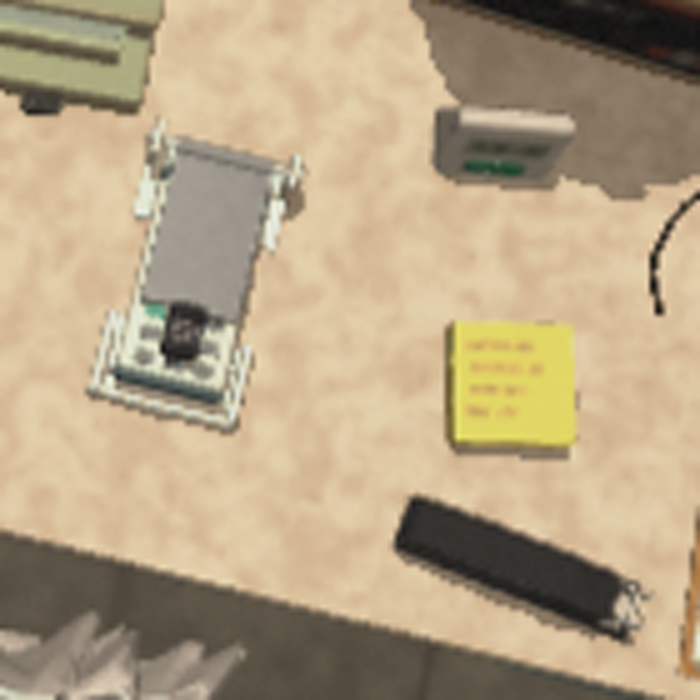

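View pics/s0_c210_130.png

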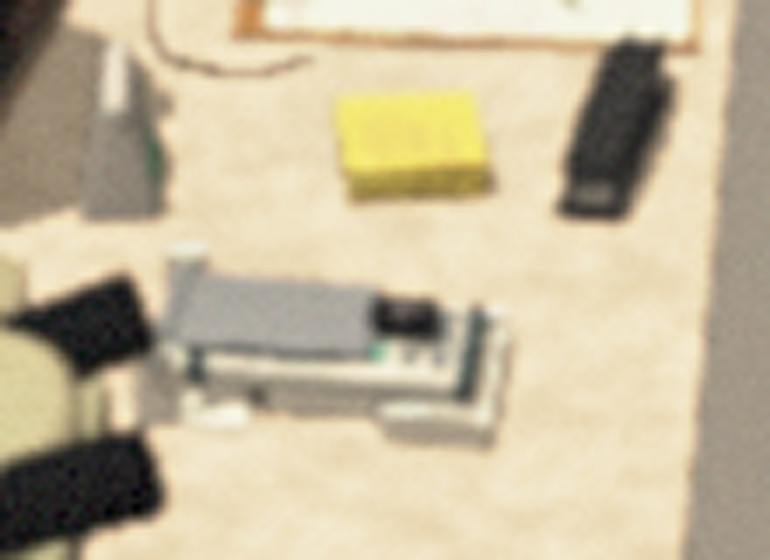

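```bash
cat >> h.py <<'E'
from scipy.optimize import least_squares
def proj(g,P):
    T=np.linalg.inv(g["world_from_camera"]);p=P@T[:3,:3].T+T[:3,3];K=g["K"];return np.stack([p[:,0]/p[:,2]*K[0,0]+K[0,2],p[:,1]/p[:,2]*K[1,1]+K[1,2]],1)
E
python3 - <<'E'
from h import *
gt=np.load("pics/t0.npz");gs=np.load("pics/s0.npz")
# holder pts, top crop pixels
L=[((-22,27,36),(143,301)),((-22,-27,36),(244,322)),((-75,41,14),(88,393)),((-75,-41,14),(234,431)),((77,41,40),(156,120)),((77,-41,40),(299,156)),((-29,41,18),(108,313)),((-29,-41,18),(252,348))]
H=np.array([a for a,b in L])/1000.;px=np.array([b for a,b in L])/5.+[260,150]-.4
S=[((-22,27,36),(368,357)),((-22,-27,36),(378,290)),((-75,41,14),(490,440)),((-75,-41,14),(507,340))]
HS=np.array([a for a,b in S])/1000.;ps=np.array([b for a,b in S])/7.+[210,130]-.4
def W(p,P): c,s=np.cos(p[2]),np.sin(p[2]); return np.stack([p[0]+c*P[:,0]-s*P[:,1],p[1]+s*P[:,0]+c*P[:,1],P[:,2]],1)
for both in (0,1):
    f=lambda p: np.r_[(proj(gt,W(p,H))-px).ravel(),both*(proj(gs,W(p,HS))-ps).ravel()]
    r=least_squares(f,[.5,-.23,-.2],loss="soft_l1");print(r.x.round(4));print(f(r.x).reshape(-1,2).round(1).tolist())
# cloud-based: flap plane pts
P=cloud(gt);m=(abs(P[...,0]-.5)<.09)&(abs(P[...,1]+.235)<.08)&(P[...,2]>.031)
q=P[m];print(len(q),q.mean(0),np.median(q[:,2]))
E
```

```text
[ 0.5036 -0.2382 -0.2534]
[[-0.8, -0.0], [-1.4, 0.6], [0.2, 0.2], [0.3, -0.2], [-0.1, -0.1], [0.6, -0.2], [0.1, -0.2], [0.5, -0.1], [0.0, -0.0], [0.0, -0.0], [0.0, -0.0], [0.0, -0.0]]
[ 0.5042 -0.2375 -0.2577]
[[-1.0, -0.2], [-1.7, 0.4], [-0.2, -0.0], [-0.1, -0.3], [-0.2, -0.3], [0.5, -0.3], [-0.2, -0.4], [0.2, -0.2], [0.1, -0.9], [1.0, -1.4], [0.2, -2.6], [0.4, -3.9]]
797 [ 0.52451707 -0.24368857  0.03620547] 0.03582373536204164
```

```bash
cat >> h.py <<'E'
HP=np.array([0.5036,-0.2382,-0.2534])
def h2w(P):
    P=np.asarray(P,float);c,s=np.cos(HP[2]),np.sin(HP[2]);return np.array([HP[0]+c*P[0]-s*P[1],HP[1]+s*P[0]+c*P[1],P[2]])
def w2h(P):
    c,s=np.cos(HP[2]),np.sin(HP[2]);d=np.asarray(P)-[HP[0],HP[1],0];return np.array([c*d[0]+s*d[1],-s*d[0]+c*d[1],d[2]])
RH=R.from_euler("z",HP[2])
def Rt(pitch): # tool: x=holder y, z down, pitched forward by pitch (deg) : z -> (sin,0,-cos)
    a=np.radians(pitch);z=[np.sin(a),0,-np.cos(a)];x=[0,1,0];y=np.cross(z,x);return RH*R.from_matrix(np.array([x,y,z]).T)
def go(P,pitch=0):
    s=state();r=rot(s);d=r.inv().apply(h2w(P)-s["tool_pos"]);rv=(r.inv()*Rt(pitch)).as_rotvec()
    print("t",round(s["time"],2),"shift/40mm",(d/.04).round(2),"turn/5deg",(np.degrees(rv)/5).round(2)," grip",round(s["gripper_width"],3),"F",s["contact_force"].round(1),"tcpH",(w2h(s["tool_pos"])*1000).round(1),"J",s["joint_pos"].round(3).tolist(),"tipz",r.as_matrix()[:,2].round(3))
    open("log.txt","a").write(repr((s["joint_pos"].tolist(),s["tool_pos"].tolist(),s["tool_rot"].tolist()))+"\n")
E
python3 - <<'E'
from h import *
g=np.load("pics/t0.npz")
# crop pix of tab outline: top-face 165..205 , 303..358
for c in [(165,305),(205,308),(162,358),(200,362),(185,332)]:
    u,v=np.array(c)/5+[260,150]-.4; print((w2h(onz(g,u,v,.043))*1000).round(1))
# meter edges: foot corners top z=.028 
for c in [(115,365),(222,400),(128,310),(240,325)]:
    u,v=np.array(c)/5+[260,150]-.4; print("m",(w2h(onz(g,u,v,.028))*1000).round(1))
P=cloud(g)
Z=P[...,2]
for n,(u,v) in dict(green=(262,155),green2=(290,160),screen=(362,178),box=(400,150),box2=(330,130)).items(): print(n,P[v,u].round(3))
go((-38,2,120))
E
```

```text
[-21.9  13.5  43. ]
[-18.4  -7.7  43. ]
[-50.1   8.6  43. ]
[-47.4 -11.5  43. ]
[-33.6  -0.2  43. ]
m [-57.8  31.5  28. ]
m [-62.5 -28.9  28. ]
m [-26.9  31.4  28. ]
m [-20.3 -29.5  28. ]
green [ 0.632 -0.139  0.072]
green2 [ 0.628 -0.217  0.036]
screen [ 0.573 -0.411  0.044]
box [ 0.628 -0.491  0.121]
box2 [ 0.687 -0.317  0.109]
t 0.1 shift/40mm [    9.95  -937.64 -2994.07] turn/5deg [-0.    0.02 -0.2 ]  grip 1.001 F [-0.2 -0.3  0.6] tcpH [-536.4  728.7  230.2] J [1.181, 0.053, 1.614, -0.0, 1.476, -0.119] tipz [-0.001 -0.002 -1.   ]
```

```bash
sed -i 's/^def go(P,pitch=0):/def go(P,pitch=0):\n    P=np.array(P)\/1000./' h.py; python3 - <<'E'
from h import *
go(w2h([.38,.2,.2])*1000); go((-38,1,100))
E
```

```text
t 0.1 shift/40mm [-8.25  7.82  0.77] turn/5deg [-0.    0.02 -0.2 ]  grip 1.001 F [-0.2 -0.3  0.6] tcpH [-536.4  728.7  230.2] J [1.181, 0.053, 1.614, -0.0, 1.476, -0.119] tipz [-0.001 -0.002 -1.   ]
t 0.1 shift/40mm [-17.97  12.78   3.28] turn/5deg [-0.    0.02 -0.2 ]  grip 1.001 F [-0.2 -0.3  0.6] tcpH [-536.4  728.7  230.2] J [1.181, 0.053, 1.614, -0.0, 1.476, -0.119] tipz [-0.001 -0.002 -1.   ]
```

{"name": "carry_out", "arguments": {"moves": [[[0,0,0,-0.69,0.65,0.05,0.1],[0,0,0,-0.69,0.65,0.05,0.1],[0,0,0,-0.69,0.65,0.05,0.1],[0,0,0,-0.69,0.65,0.05,0.1],[0,0,0,-0.69,0.65,0.05,0.1],[0,0,0,-0.69,0.65,0.05,0.1],[0,0,0,-0.69,0.65,0.05,0.1],[0,0,-0.2,-0.69,0.65,0.05,0.1]]]}}

```text
time: 0.77
tool_pos: [0.3087, 0.332, 0.2147]
tool_rot: [0.0, 0.79, 0.612, -0.0]
contact_force: [0.9, -0.6, 0.1]
gripper_width: 0.554
```

```bash
python3 - <<'E'
from h import *
go((-38,1,100))
E
```

```text
t 0.77 shift/40mm [-12.56   7.33   2.87] turn/5deg [-0.    0.    0.01]  grip 0.554 F [ 0.9 -0.6  0.1] tcpH [-331.7  503.1  214.7] J [0.658, -0.368, 2.015, -0.0, 1.495, -0.661] tipz [-0. -0. -1.]
```

{"name": "carry_out", "arguments": {"moves": [[[0,0,0,-0.8,0.48,0.1,-0.1],[0,0,0,-0.8,0.48,0.1,-0.1],[0,0,0,-0.8,0.48,0.1,-0.1],[0,0,0,-0.8,0.48,0.1,-0.1],[0,0,0,-0.8,0.48,0.1,-0.1],[0,0,0,-0.8,0.48,0.1,-0.1],[0,0,0,-0.8,0.48,0.1,-0.1],[0,0,0,-0.8,0.48,0.1,-0.1]]]}}

```text
time: 1.43
tool_pos: [0.3929, 0.0457, 0.1829]
tool_rot: [0.0, 0.791, 0.612, 0.0]
contact_force: [0.1, 0.6, 0.6]
gripper_width: 0.453
```

```bash
python3 - <<'E'
from h import *
go((-38,1,100))
E
```

```text
t 1.43 shift/40mm [-6.15  3.51  2.07] turn/5deg [ 0. -0. -0.]  grip 0.453 F [0.1 0.6 0.6] tcpH [-178.3  247.1  182.9] J [-0.073, -0.519, 2.173, 0.0, 1.488, -1.39] tipz [ 0.  0. -1.]
```

{"name": "carry_out", "arguments": {"moves": [[[0,0,0,-0.8,0.44,0.2,-0.3],[0,0,0,-0.8,0.44,0.2,-0.3],[0,0,0,-0.8,0.44,0.2,-0.3],[0,0,0,-0.8,0.44,0.2,-0.3],[0,0,0,-0.8,0.44,0.2,-0.3],[0,0,0,-0.8,0.44,0.2,-0.3],[0,0,0,-0.8,0.44,0.2,-0.3],[0,0,0,0,0,0,-0.3]]]}}

```text
time: 2.1
tool_pos: [0.4559, -0.2047, 0.1252]
tool_rot: [-0.001, 0.792, 0.61, -0.001]
contact_force: [-0.9, 0.0, -0.8]
gripper_width: 0.35
```

```bash
python3 - <<'E'
from h import *
go((-38,1,100)); snap("top","t1");snap("side","s1");crop("t1",240,380,130,270,5);crop("s1",190,320,90,210,6)
E
```

```text
t 2.1 shift/40mm [-0.48  0.42  0.63] turn/5deg [-0.03  0.01 -0.05]  grip 0.35 F [-0.9  0.  -0.8] tcpH [-54.6  20.5 125.2] J [-0.57, -0.16, 1.999, -0.002, 1.304, -1.882] tipz [-0.003 -0.    -1.   ]
```

View pics/t1_c240_130.png

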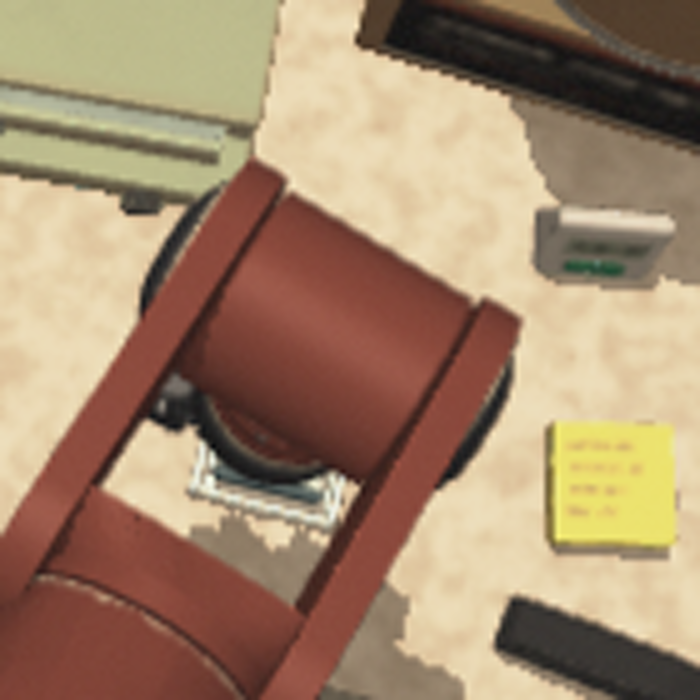

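View pics/s1_c190_90.png

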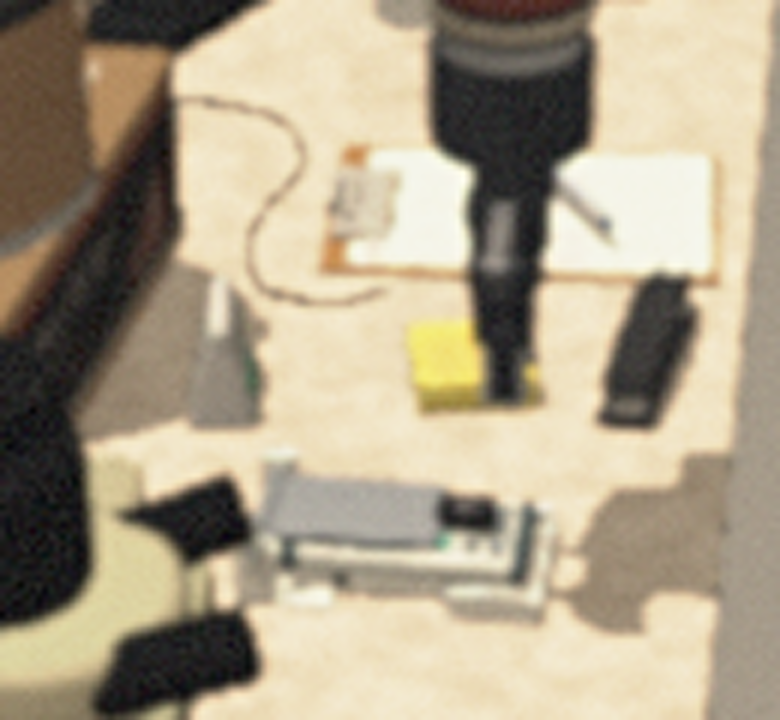

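{"name": "carry_out", "arguments": {"moves": [[[0,0,0,-0.24,0.21,0.31,-0.3],[0,0,-0.05,-0.24,0.21,0.31,-0.3],[0,0,0,0,0,0.5,-0.3],[0,0,0,0,0,0.4,-0.3],[0,0,0,0,0,0,-0.3],[0,0,0,0,0,0,-0.3]]]}}

```text
time: 2.7
tool_pos: [0.4669, -0.2214, 0.0659]
tool_rot: [-0.001, 0.789, 0.614, -0.0]
contact_force: [-0.1, -0.9, 0.0]
gripper_width: 0.351
```

```bash
python3 - <<'E'
from h import *
go((-38,1,29)); snap("side","s2");crop("s2",190,320,90,210,6)
d=[eval(l) for l in open("log.txt")]
def fk(p,q):
    d1,L1,L2,L3,a1,e=p;
    f=lambda ax,t: R.from_euler(ax,t)
    r=f("z",q[0]); x=r.apply([a1,0,d1]); r=r*f("y",q[1]); x=x+r.apply([e,0,L1]); r=r*f("y",q[2]); x=x+r.apply([0,0,L2]); r=r*f("z",q[3])*f("y",q[4]); x=x+r.apply([0,0,L3]); return x,r*f("z",q[5])
Q=[a for a,_,_ in d];X=np.array([b for _,b,_ in d])
fun=lambda p: np.r_[np.concatenate([fk(p,q)[0] for q in Q])-X.ravel(), 1e-4*np.array(p)]
r=least_squares(fun,[.3,.4,.4,.2,0,0]);print(r.x,abs(r.fun[:-6]).max())
print(fk(r.x,Q[-1])[1].as_matrix().round(3),rot(state()).as_matrix().round(3))
E
```

```text
t 2.7 shift/40mm [-0.15  0.04  0.92] turn/5deg [-0.02 -0.01  0.07]  grip 0.351 F [-0.1 -0.9  0. ] tcpH [-39.7   7.   65.9] J [-0.587, -0.039, 1.997, 0.0, 1.186, -1.91] tipz [-0.002  0.001 -1.   ]
[-24.26248248   0.32738914   0.6175311  -24.2279694   -0.04127874
  -0.02920049] 0.08119479211559211
[[-0.245 -0.97  -0.002]
 [-0.97   0.245  0.001]
 [-0.001  0.002 -1.   ]] [[ 0.245  0.969  0.   ]
 [ 0.969 -0.245 -0.   ]
 [-0.     0.    -1.   ]]
```

View pics/s2_c190_90.png

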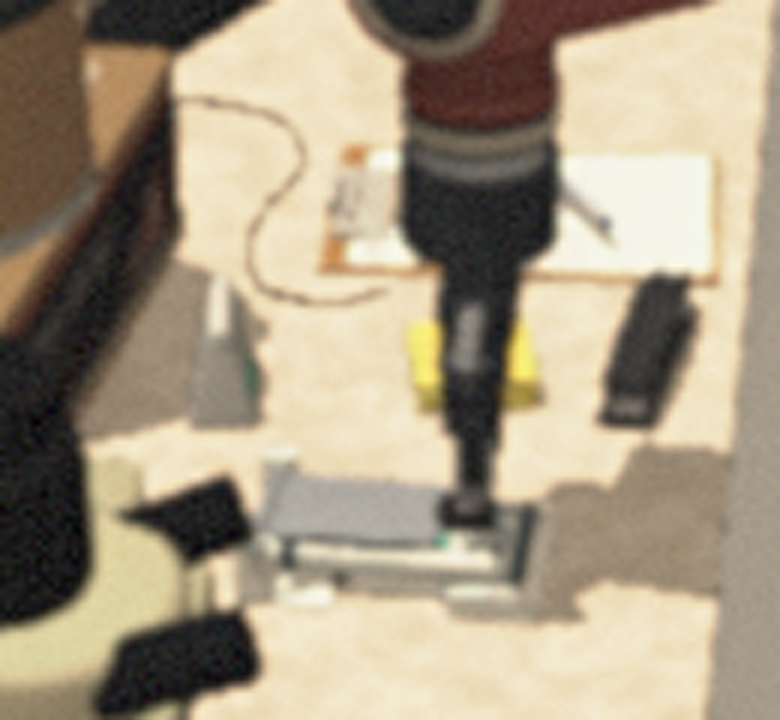

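```bash
cat >> h.py <<'E'
def fk(p,q):
    d1,L1,L2,L3,a1,e,b,e2=p
    f=lambda ax,t: R.from_euler(ax,t)
    r=f("z",q[0]); x=r.apply([a1,b,d1]); r=r*f("y",q[1]); x=x+r.apply([e,0,L1]); r=r*f("y",q[2]); x=x+r.apply([e2,0,L2]); r=r*f("z",q[3])*f("y",q[4]); x=x+r.apply([0,0,L3]); return x,r*f("z",q[5]+np.pi)
def fitk():
    d=[eval(l) for l in open("log.txt")]
    Q=[a for a,_,_ in d];X=np.array([b for _,b,_ in d])
    p0=np.array([.3,.4,.4,.25,0,0,.074,0])
    fun=lambda p: np.r_[np.concatenate([fk(p,q)[0] for q in Q])-X.ravel(), 3e-4*(np.array(p)-p0)]
    r=least_squares(fun,p0);return r.x,abs(r.fun[:-8]).max()
E
python3 -c "
from h import *
p,e=fitk();print(p.round(4),e);s=state();print(fk(p,s['joint_pos'])[1].as_matrix().round(3))"
```

```text
[0.239  0.4264 0.6099 0.2805 0.     0.     0.0742 0.0957] 1.0926772265884566e-06
[[ 0.245  0.969  0.   ]
 [ 0.969 -0.245 -0.   ]
 [-0.     0.    -1.   ]]
```

{"name": "carry_out", "arguments": {"moves": [[[0,0,0.07,-0.15,0.04,0.5,-0.3],[0,0,0,0,0,0.4,-0.3],[0,0,0,0,0,0,-0.3]]]}}

```text
time: 3.0
tool_pos: [0.4667, -0.2282, 0.0293]
tool_rot: [-0.001, 0.791, 0.612, -0.0]
contact_force: [-0.5, 0.5, -0.5]
gripper_width: 0.347
```

```bash
python3 - <<'E'
from h import *
go((-38,1,29)); snap("side","s3");crop("s3",220,300,140,200,9)
E
```

```text
t 3.0 shift/40mm [0.01 0.01 0.01] turn/5deg [-0.03 -0.01 -0.01]  grip 0.347 F [-0.5  0.5 -0.5] tcpH [-38.3   0.5  29.3] J [-0.598, 0.024, 2.005, 0.0, 1.116, -1.914] tipz [-0.002  0.002 -1.   ]
```

View pics/s3_c220_140.png

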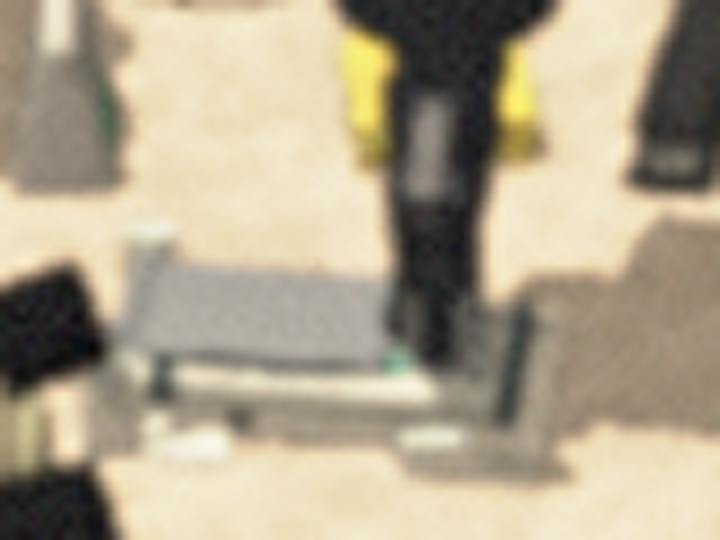

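{"name": "carry_out", "arguments": {"moves": [[[0,0,0,0,0,0,-1],[0,0,0,0,0,0,-1],[0,0,0,0,0,0,-1],[0,0,0,0,0,0,-1]]]}}

```text
time: 3.38
tool_pos: [0.4684, -0.229, 0.032]
tool_rot: [0.0, 0.791, 0.611, 0.001]
contact_force: [-1.6, 5.8, 5.9]
gripper_width: 0.213
```

```bash
python3 - <<'E'
from h import *
# arc plan: contact pt at (rel hinge) r0 = (-104, +3.5..), tcp 8mm below
s=state();p=w2h(s["tool_pos"])*1000;print(p,s["gripper_width"],s["contact_force"])
rel=np.array([p[0]-66,37-33.5]);off=p[2]-37
prev=None
for i,a in enumerate(np.radians(np.r_[np.arange(0,103,6),104])):
    c,sn=np.cos(a),np.sin(a)   # rotate from -x toward +z : clockwise in x-z
    x=66+c*rel[0]+sn*rel[1]; z=33.5-sn*rel[0]+c*rel[1]+off
    if prev is not None: print(i,np.degrees(a).round(),"sh y",round((x-prev[0])/40,2),"z",round(-(z-prev[1])/40,2),"abs",round(x,1),round(z,1))
    prev=(x,z)
E
```

```text
[-36.36259489   0.13536139  32.01781402] 0.21251923717871665 [-1.57932396  5.82162577  5.88036037]
1 6.0 sh y 0.02 z -0.27 abs -35.4 42.7
2 12.0 sh y 0.05 z -0.26 abs -33.4 53.2
3 18.0 sh y 0.08 z -0.26 abs -30.3 63.5
4 24.0 sh y 0.1 z -0.25 abs -26.1 73.3
5 30.0 sh y 0.13 z -0.23 abs -20.9 82.7
6 36.0 sh y 0.15 z -0.22 abs -14.8 91.5
7 42.0 sh y 0.18 z -0.2 abs -7.7 99.6
8 48.0 sh y 0.2 z -0.18 abs 0.1 106.9
9 54.0 sh y 0.21 z -0.16 abs 8.7 113.4
10 60.0 sh y 0.23 z -0.14 abs 17.8 118.9
11 66.0 sh y 0.24 z -0.11 abs 27.6 123.5
12 72.0 sh y 0.25 z -0.09 abs 37.7 127.0
13 78.0 sh y 0.26 z -0.06 abs 48.1 129.4
14 84.0 sh y 0.27 z -0.03 abs 58.8 130.7
15 90.0 sh y 0.27 z -0.0 abs 69.5 130.9
16 96.0 sh y 0.27 z 0.02 abs 80.2 130.0
17 102.0 sh y 0.26 z 0.05 abs 90.7 127.9
18 104.0 sh y 0.09 z 0.02 abs 94.2 127.0
```

{"name": "carry_out", "arguments": {"moves": [[[0,0,0,0,0.02,-0.27,-1],[0,0,0,0,0.05,-0.26,-1],[0,0,0,0,0.08,-0.26,-1],[0,0,0,0,0.1,-0.25,-1],[0,0,0,0,0.13,-0.23,-1]]]}}

```text
time: 3.8
tool_pos: [0.4838, -0.233, 0.0815]
tool_rot: [0.002, 0.791, 0.611, 0.001]
contact_force: [9.7, -2.0, -11.6]
gripper_width: 0.211
```

```bash
python3 - <<'E'
from h import *
go((-20.9,0,82.7)); snap("side","s4");crop("s4",210,300,110,200,8)
E
```

```text
t 3.8 shift/40mm [-0.   -0.01 -0.03] turn/5deg [ 0.05 -0.   -0.02]  grip 0.211 F [  9.7  -2.  -11.6] tcpH [-20.5   0.1  81.5] J [-0.588, -0.016, 1.945, 0.002, 1.209, -1.904] tipz [ 0.004 -0.001 -1.   ]
```

View pics/s4_c210_110.png

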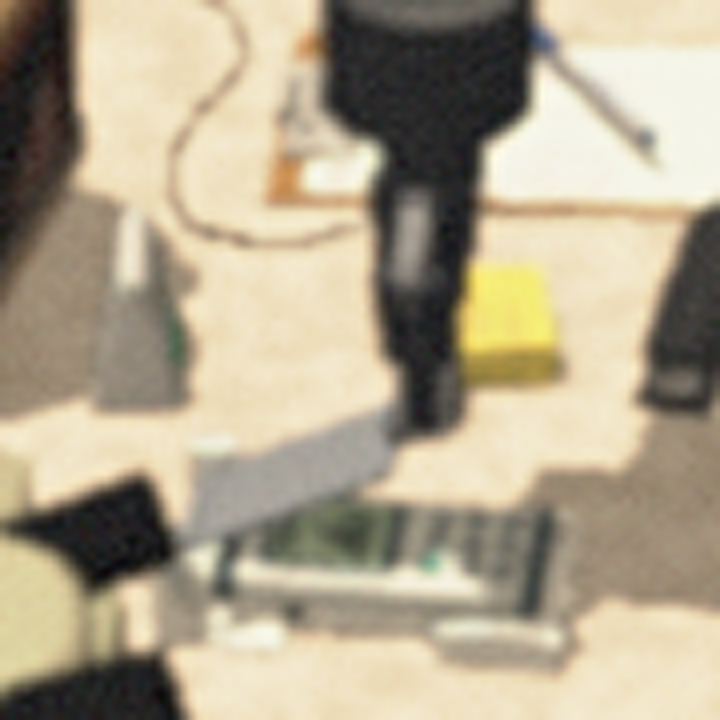

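{"name": "carry_out", "arguments": {"moves": [[[0,0,0,0,0.2,-0.18,-1],[0,0,0,0,0.2,-0.18,-1],[0,0,0,0,0.2,-0.16,-1],[0,0,0,0,0.21,-0.14,-1],[0,0,0,0,0.23,-0.12,-1]]]}}

```text
time: 4.27
tool_pos: [0.5237, -0.2439, 0.1133]
tool_rot: [0.0, 0.791, 0.611, 0.0]
contact_force: [2.8, -1.8, -11.1]
gripper_width: 0.2
```

```bash
python3 - <<'E'
from h import *
go((17.8,0,118.9)); snap("side","s5");crop("s5",210,300,90,180,8)
E
```

```text
t 4.27 shift/40mm [ 0.01 -0.08 -0.14] turn/5deg [ 0.01  0.   -0.02]  grip 0.2 F [  2.8  -1.8 -11.1] tcpH [ 20.9  -0.4 113.3] J [-0.565, 0.043, 1.827, 0.0, 1.271, -1.88] tipz [ 0.001 -0.    -1.   ]
```

View pics/s5_c210_90.png

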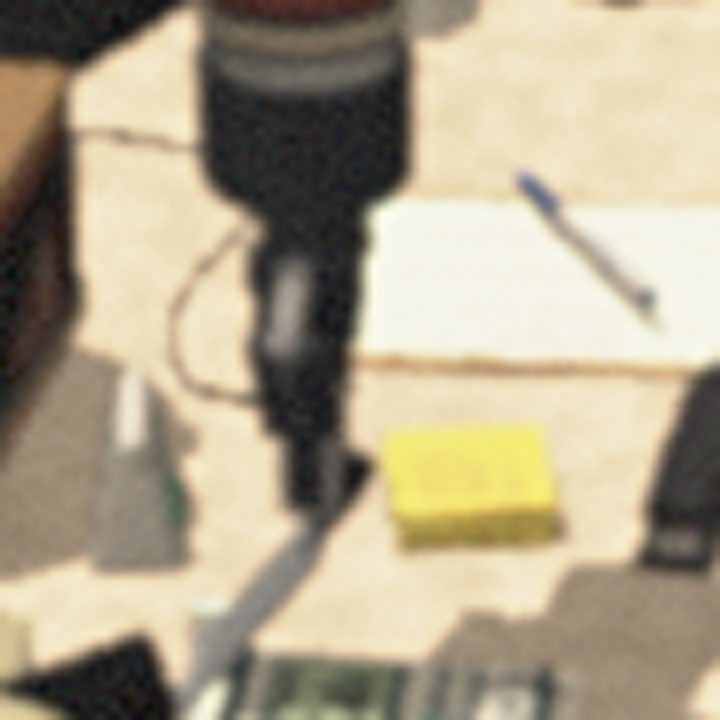

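{"name": "carry_out", "arguments": {"moves": [[[0,0,0,0,0.25,-0.06,-1],[0,0,0,0,0.25,-0.06,-1],[0,0,0,0,0.26,-0.05,-1],[0,0,0,0,0.27,-0.03,-1],[0,0,0,0,0.27,0,-1]]]}}

```text
time: 4.73
tool_pos: [0.5759, -0.2582, 0.1248]
tool_rot: [0.003, 0.791, 0.611, 0.001]
contact_force: [-0.8, 2.4, 6.6]
gripper_width: 0.178
```

```bash
python3 - <<'E'
from h import *
go((95,0,121)); snap("side","s6");crop("s6",190,290,80,180,7)
E
```

```text
t 4.73 shift/40mm [0.03 0.5  0.1 ] turn/5deg [ 0.07  0.02 -0.02]  grip 0.178 F [-0.8  2.4  6.6] tcpH [ 74.9  -1.2 124.8] J [-0.539, 0.148, 1.693, -0.0, 1.294, -1.855] tipz [ 0.005 -0.003 -1.   ]
```

View pics/s6_c190_80.png

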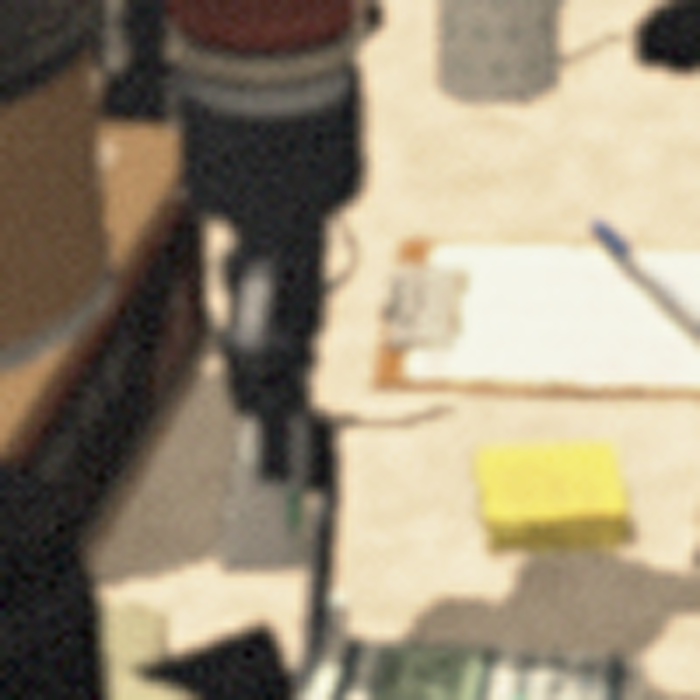

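{"name": "carry_out", "arguments": {"moves": [[[0,0,0,0,0.15,-0.02,-1],[0,0,0,0,0.15,-0.02,-1],[0,0,0,0,0.15,0.0,-1]]]}}

```text
time: 5.03
tool_pos: [0.5922, -0.2624, 0.1238]
tool_rot: [0.002, 0.791, 0.612, 0.0]
contact_force: [0.3, -0.6, 0.4]
gripper_width: 0.004
```

```bash
python3 - <<'E'
from h import *
go((95,0,121)); snap("side","s7");crop("s7",190,290,80,180,7)
E
```

```text
t 5.03 shift/40mm [0.03 0.08 0.07] turn/5deg [ 0.05  0.02 -0.01]  grip 0.004 F [ 0.3 -0.6  0.4] tcpH [ 91.9  -1.2 123.8] J [-0.532, 0.187, 1.651, -0.001, 1.299, -1.848] tipz [ 0.003 -0.003 -1.   ]
```

View pics/s7_c190_80.png

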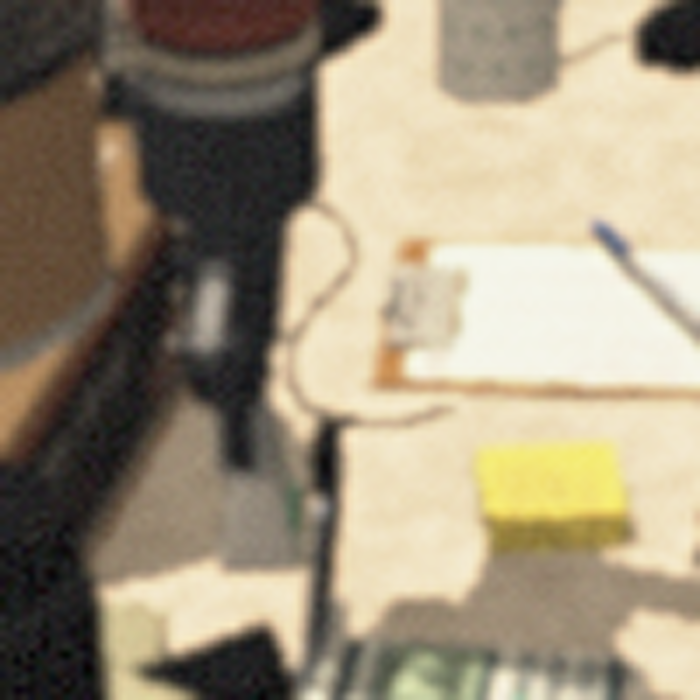

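{"name": "carry_out", "arguments": {"moves": [[[0,0,0,0,0.1,-0.6,-1],[0,0,0,0,0.0,-0.8,-0.3],[0,0,0,0,-0.5,-0.1,-0.3],[0,0,0,0,-0.8,0,-0.3],[0,0,0,0,-0.8,0,-0.3],[0,0,0,0,-0.8,0,-0.3]]]}}

```text
time: 5.58
tool_pos: [0.4813, -0.2332, 0.1825]
tool_rot: [0.001, 0.791, 0.612, -0.0]
contact_force: [-0.3, 0.7, -0.2]
gripper_width: 0.35
```

```bash
python3 - <<'E'
from h import *
go((-38,0,50),25); snap("side","s8");crop("s8",190,290,90,190,7)
E
```

```text
t 5.58 shift/40mm [ 0.02 -0.38  3.31] turn/5deg [-4.98  0.02 -0.01]  grip 0.35 F [-0.3  0.7 -0.2] tcpH [-22.8  -0.8 182.5] J [-0.59, -0.13, 1.873, -0.001, 1.397, -1.906] tipz [ 0.001 -0.001 -1.   ]
```

View pics/s8_c190_90.png

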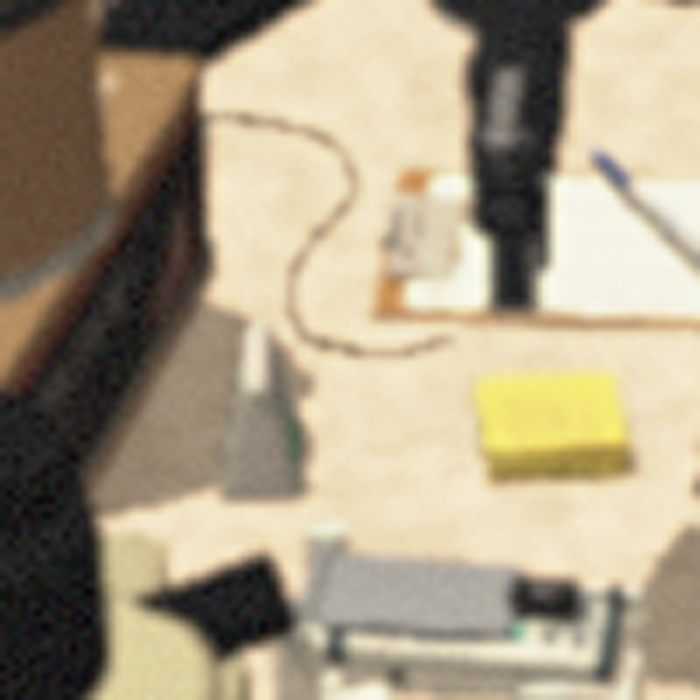

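{"name": "carry_out", "arguments": {"moves": [[[-1,0,0,0,-0.3,0.4,-0.3],[-1,0,0,0,-0.3,0.4,-0.3],[-1,0,0,0,-0.3,0.4,-0.3],[-1,0,0,0,-0.2,0.4,-0.3],[-1,0,0,0,-0.2,0.4,-0.3],[0,0,0,0,0,0,-0.3]]]}}

```text
time: 6.13
tool_pos: [0.4397, -0.2195, 0.0872]
tool_rot: [0.165, 0.774, 0.597, 0.131]
contact_force: [-2.5, 1.1, -2.3]
gripper_width: 0.349
```

```bash
python3 - <<'E'
from h import *
go((-38,0,30),25);go((-38,0,50),25)
p,e=fitk();print(p.round(4),e)
E
```

```text
t 6.13 shift/40mm [-0.06  0.06  1.6 ] turn/5deg [-0.13 -0.04 -0.06]  grip 0.349 F [-2.5  1.1 -2.3] tcpH [-66.5   2.1  87.2] J [-0.725, -0.424, 2.318, 0.25, 0.881, -2.163] tipz [ 0.4   -0.1   -0.911]
t 6.13 shift/40mm [-0.06  0.27  1.14] turn/5deg [-0.13 -0.04 -0.06]  grip 0.349 F [-2.5  1.1 -2.3] tcpH [-66.5   2.1  87.2] J [-0.725, -0.424, 2.318, 0.25, 0.881, -2.163] tipz [ 0.4   -0.1   -0.911]
[0.238  0.4264 0.6099 0.2795 0.     0.     0.0742 0.0957] 1.6001355775119297e-08
```

```bash
cat >> h.py <<'E'
KP=np.array([0.238,0.4264,0.6099,0.2795,0,0,0.0742,0.0957])
LO=np.array([-3.01,-1.01,.06,-1.02,.09,-3.14]);HI=np.array([3.01,2.22,2.58,4.17,2.62,3.14])
def ik(P,pitch,q0=None,RR=None):
    tgt=h2w(np.array(P)/1000.);RT=Rt(pitch) if RR is None else RR
    best=None
    for s in [q0] if q0 is not None else [[-.7,-.4,2.3,.2,.9,-2.1],[-.5,-.8,2.4,1.,.5,-2.8],[-.7,-.4,2.3,3.,.9,-2.1],[-.7,-.4,2.3,.2,.9,1],[-.7,-.8,2.3,3.,.9,1],[-.3,0,1.5,-.5,.5,-1]]:
        f=lambda q:(lambda X:np.r_[(X[0]-tgt)*5,(X[1].inv()*RT).as_rotvec()])(fk(KP,q))
        r=least_squares(f,np.clip(s,LO+.01,HI-.01),bounds=(LO,HI))
        e=abs(r.fun).max()
        if best is None or e<best[1]: best=(r.x,e)
    return best
E
python3 - <<'E'
from h import *
p,e=fitk();print(p)
A=np.radians(72)
for g in (0,-10,-20,-30,-40,-50):
  for sm in (0,15,25):
    # final: grasp pt
    d=61+sm; th=7
    foot=np.array([33+7,0,6.]) # approx foot centre of end face
    gp=foot+d*np.array([np.cos(A),0,np.sin(A)])
    fp=g+72;z=np.array([np.sin(np.radians(fp)),0,-np.cos(np.radians(fp))])
    q,err=ik(gp+10*z,fp); q2,err2=ik(np.array([sm,0,21])+10*np.array([np.sin(np.radians(g)),0,-np.cos(np.radians(g))]),g)
    print(g,sm,"final",q.round(2),round(err,4),"| grasp",q2.round(2),round(err2,4))
E
```

```text
[2.37999961e-01 4.26399978e-01 6.09899915e-01 2.79499980e-01
 7.12114641e-08 5.16532949e-09 7.42000006e-02 9.56999785e-02]
0 0 final [-0.75  0.05  2.36  2.31  0.66  2.12] 0.0 | grasp [-0.58  0.14  1.92 -0.    1.08 -1.89] 0.0
0 15 final [-0.74  0.01  2.36  2.28  0.63  2.16] 0.0 | grasp [-0.57  0.17  1.89 -0.    1.09 -1.88] 0.0
0 25 final [-0.74 -0.01  2.36  2.26  0.61  2.19] 0.0 | grasp [-0.56  0.19  1.86 -0.    1.09 -1.88] 0.0
-10 0 final [-0.72 -0.05  2.34  1.96  0.45  2.48] 0.0 | grasp [-0.55  0.24  1.81 -0.05  1.26 -1.85] 0.0
-10 15 final [-0.72 -0.08  2.33  1.89  0.43  2.56] 0.0 | grasp [-0.54  0.27  1.77 -0.05  1.27 -1.84] 0.0
-10 25 final [-0.72 -0.1   2.33  1.84  0.42  2.61] 0.0 | grasp [-0.54  0.29  1.75 -0.05  1.27 -1.84] 0.0
-20 0 final [-0.7  -0.09  2.29  1.32  0.36  3.13] 0.0 | grasp [-0.53  0.35  1.7  -0.09  1.43 -1.82] 0.0
-20 15 final [-0.69 -0.12  2.27  1.23  0.36 -3.06] 0.0 | grasp [-0.52  0.38  1.66 -0.09  1.44 -1.81] 0.0
-20 25 final [-0.69 -0.13  2.27  1.18  0.37 -3.  ] 0.0 | grasp [-0.52  0.4   1.64 -0.09  1.45 -1.81] 0.0
-30 0 final [-0.66 -0.09  2.21  0.7   0.4
[... 200 characters left out ...]
 0.63  0.46 -2.45] 0.0 | grasp [-0.5   0.51  1.52 -0.12  1.62 -1.8 ] 0.0
-40 0 final [-0.63 -0.06  2.12  0.36  0.59 -2.2 ] 0.0 | grasp [-0.5   0.57  1.49 -0.16  1.76 -1.79] 0.0
-40 15 final [-0.63 -0.07  2.1   0.34  0.61 -2.18] 0.0 | grasp [-0.49  0.6   1.45 -0.16  1.78 -1.79] 0.0
-40 25 final [-0.63 -0.08  2.09  0.33  0.63 -2.16] 0.0 | grasp [-0.49  0.62  1.42 -0.16  1.79 -1.79] 0.0
-50 0 final [-0.6   0.01  2.01  0.18  0.77 -2.03] 0.0 | grasp [-0.49  0.68  1.39 -0.19  1.92 -1.79] 0.0
-50 15 final [-0.6  -0.01  2.    0.18  0.8  -2.02] 0.0 | grasp [-0.48  0.71  1.35 -0.19  1.94 -1.79] 0.0
-50 25 final [-0.6  -0.01  1.99  0.17  0.81 -2.01] 0.0 | grasp [-0.48  0.72  1.32 -0.19  1.95 -1.79] 0.0
```

```bash
python3 - <<'E'
from h import *
go((-36,0,50),15);go((-36,0,32.5),15)
E
```

```text
t 6.13 shift/40mm [-0.06  0.31  1.16] turn/5deg [ 1.87 -0.05 -0.05]  grip 0.349 F [-2.5  1.1 -2.3] tcpH [-66.5   2.1  87.2] J [-0.725, -0.424, 2.318, 0.25, 0.881, -2.163] tipz [ 0.4   -0.1   -0.911]
t 6.13 shift/40mm [-0.06  0.13  1.56] turn/5deg [ 1.87 -0.05 -0.05]  grip 0.349 F [-2.5  1.1 -2.3] tcpH [-66.5   2.1  87.2] J [-0.725, -0.424, 2.318, 0.25, 0.881, -2.163] tipz [ 0.4   -0.1   -0.911]
```

{"name": "carry_out", "arguments": {"moves": [[[0.9,0,0,-0.03,0.2,0.5,-0.3],[0.97,-0.05,-0.05,-0.03,0.2,0.5,-0.3],[0,0,0,0,0.0,0.1,-0.3],[0,0,0,0,0,0,-0.3]]]}}

```text
time: 6.47
tool_pos: [0.4772, -0.2344, 0.0611]
tool_rot: [0.108, 0.783, 0.608, 0.081]
contact_force: [-0.2, 1.0, -0.5]
gripper_width: 0.348
```

```bash
python3 - <<'E'
from h import *
go((-36,0,32.5),15)
E
```

```text
t 6.47 shift/40mm [ 0.08 -0.42  0.63] turn/5deg [0.1  0.05 0.04]  grip 0.348 F [-0.2  1.  -0.5] tcpH [-26.5  -3.   61.1] J [-0.649, -0.166, 2.142, 0.125, 0.918, -2.033] tipz [ 0.258 -0.071 -0.964]
```

{"name": "carry_out", "arguments": {"moves": [[[0.1,0.05,0.04,0.08,-0.42,0.2,-0.3],[0,0,0,0,0,0.43,-0.3],[0,0,0,0,0,0,-0.3],[0,0,0,0,0,0,-0.3]]]}}

```text
time: 6.8
tool_pos: [0.4673, -0.2286, 0.0336]
tool_rot: [0.105, 0.784, 0.606, 0.08]
contact_force: [0.3, -0.7, 0.9]
gripper_width: 0.345
```

```bash
python3 - <<'E'
from h import *
go((-36,0,32.5),15);snap("side","s9");crop("s9",220,300,140,200,9)
E
```

```text
t 6.8 shift/40mm [-0.    0.03  0.04] turn/5deg [ 0.04  0.01 -0.01]  grip 0.345 F [ 0.3 -0.7  0.9] tcpH [-37.5   0.2  33.6] J [-0.653, -0.144, 2.175, 0.133, 0.87, -2.043] tipz [ 0.253 -0.067 -0.965]
```

View pics/s9_c220_140.png

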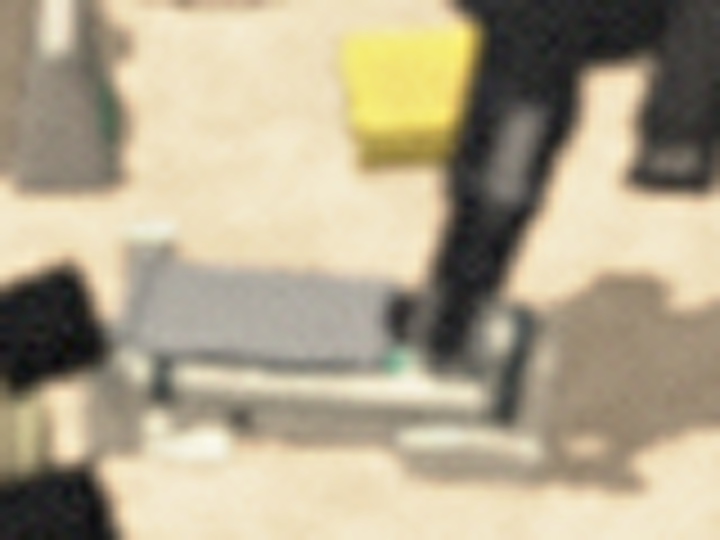

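{"name": "carry_out", "arguments": {"moves": [[[0,0,0,0,0.07,0.0,-1],[0,0,0,0,0,0,-1],[0,0,0,0,0,0,-1],[0,0,0,0,0,0,-1]]]}}

```text
time: 7.18
tool_pos: [0.4701, -0.2293, 0.0352]
tool_rot: [0.104, 0.784, 0.606, 0.081]
contact_force: [-5.2, 3.3, 5.8]
gripper_width: 0.211
```

```bash
cat > arc.py <<'E'
from h import *
import sys
th0,c=float(sys.argv[1]),float(sys.argv[2]);dth=float(sys.argv[3]);dp=float(sys.argv[4]);n=int(sys.argv[5])
s=state();p=w2h(s["tool_pos"])*1000;zt=(RH.inv()*rot(s)).as_matrix()[:,2];pit=np.degrees(np.arctan2(zt[0],-zt[2]))
print("t",s["time"],"tcpH",p.round(1),"pitch",pit.round(1),"grip",s["gripper_width"],"F",s["contact_force"].round(1))
C=p-c*zt;rel=C[[0,2]]-[66,33.5];r=np.hypot(*rel);a0=np.degrees(np.arctan2(rel[1],-rel[0]));print("patch",C.round(1),"r",r,"angle of patch",a0)
off=np.degrees(np.arctan2(3.5,102)); print("flap est",a0-off)
cur=p[[0,2]]
for i in range(1,n+1):
    a=np.radians(a0+dth*i);pp=np.radians(pit+dp*i)
    z=np.array([np.sin(pp),-np.cos(pp)]);T=np.array([66-r*np.cos(a),33.5+r*np.sin(a)])+c*z
    d=T-cur; po=np.radians(pit+dp*(i-1)); zo=np.array([np.sin(po),-np.cos(po)]);yo=np.array([np.cos(po),np.sin(po)])
    print(i,round(np.degrees(a)-off,1),"turnx",round(-dp/5,2),"y",round(d@yo/40,2),"z",round(d@zo/40,2)); cur=T
E
python3 arc.py 0 6 6 -3.2 17
```

```text
t 7.1833 tcpH [-34.6   0.3  35.2] pitch 15.2 grip 0.2105205963165246 F [-5.2  3.3  5.8]
patch [-36.2   0.3  41. ] r 102.48292154601366 angle of patch 4.181770365196569
flap est 2.216509793276045
1 8.2 turnx 0.64 y 0.09 z -0.25
2 14.2 turnx 0.64 y 0.11 z -0.24
3 20.2 turnx 0.64 y 0.12 z -0.24
4 26.2 turnx 0.64 y 0.13 z -0.23
5 32.2 turnx 0.64 y 0.14 z -0.22
6 38.2 turnx 0.64 y 0.15 z -0.22
7 44.2 turnx 0.64 y 0.16 z -0.21
8 50.2 turnx 0.64 y 0.17 z -0.2
9 56.2 turnx 0.64 y 0.18 z -0.19
10 62.2 turnx 0.64 y 0.19 z -0.18
11 68.2 turnx 0.64 y 0.2 z -0.17
12 74.2 turnx 0.64 y 0.21 z -0.16
13 80.2 turnx 0.64 y 0.21 z -0.15
14 86.2 turnx 0.64 y 0.22 z -0.14
15 92.2 turnx 0.64 y 0.23 z -0.13
16 98.2 turnx 0.64 y 0.23 z -0.12
17 104.2 turnx 0.64 y 0.24 z -0.1
```

{"name": "carry_out", "arguments": {"moves": [[[0.64,0,0,0,0.09,-0.25,-1],[0.64,0,0,0,0.11,-0.24,-1],[0.64,0,0,0,0.12,-0.24,-1],[0.64,0,0,0,0.13,-0.23,-1],[0.64,0,0,0,0.14,-0.22,-1],[0.64,0,0,0,0.15,-0.22,-1]]]}}

```text
time: 7.68
tool_pos: [0.4924, -0.2352, 0.0926]
tool_rot: [-0.027, 0.791, 0.611, -0.022]
contact_force: [5.6, -3.8, -11.3]
gripper_width: 0.206
```

```bash
python3 arc.py 0 6 6 -3.2 11; python3 - <<'E'
from h import *
snap("side","s10");crop("s10",210,300,110,200,8)
E
```

```text
t 7.6833 tcpH [-11.6   0.   92.6] pitch -4.0 grip 0.20582866532976157 F [  5.6  -3.8 -11.3]
patch [-11.2   0.   98.6] r 100.9894596802665 angle of patch 40.13522899010143
flap est 38.16996841818091
1 44.2 turnx 0.64 y 0.16 z -0.21
2 50.2 turnx 0.64 y 0.17 z -0.2
3 56.2 turnx 0.64 y 0.18 z -0.19
4 62.2 turnx 0.64 y 0.19 z -0.18
5 68.2 turnx 0.64 y 0.2 z -0.17
6 74.2 turnx 0.64 y 0.2 z -0.16
7 80.2 turnx 0.64 y 0.21 z -0.15
8 86.2 turnx 0.64 y 0.22 z -0.14
9 92.2 turnx 0.64 y 0.22 z -0.13
10 98.2 turnx 0.64 y 0.23 z -0.11
11 104.2 turnx 0.64 y 0.24 z -0.1
```

View pics/s10_c210_110.png

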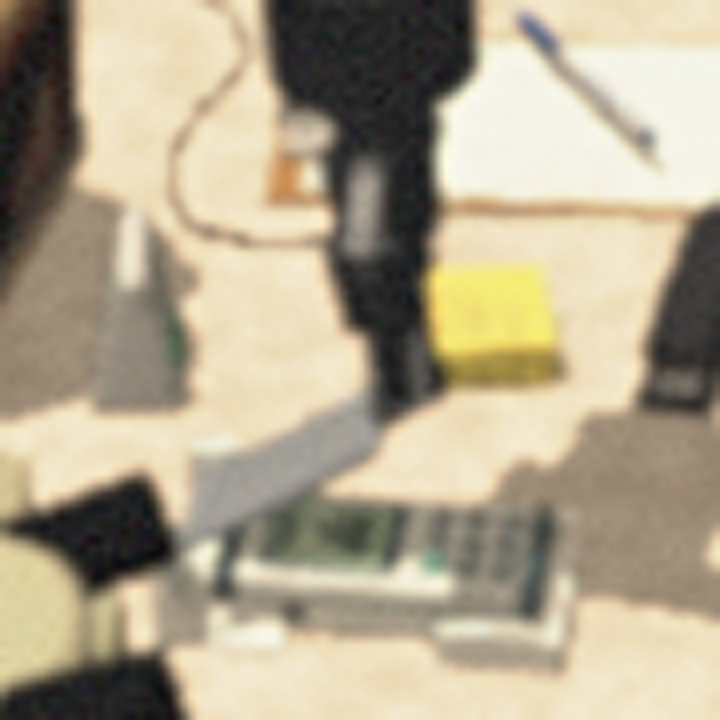

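```bash
python3 arc.py 0 6 5 -5 9
```

```text
t 7.7333 tcpH [-8.7 -0.1 94.8] pitch -3.9 grip 0.20686466961568564 F [ 6.3  0.8 -5.4]
patch [-8.300e+00 -1.000e-01  1.008e+02] r 100.22460639898783 angle of patch 42.144548074837594
flap est 40.17928750291707
1 45.2 turnx 1.0 y 0.13 z -0.17
2 50.2 turnx 1.0 y 0.13 z -0.17
3 55.2 turnx 1.0 y 0.13 z -0.17
4 60.2 turnx 1.0 y 0.13 z -0.17
5 65.2 turnx 1.0 y 0.13 z -0.17
6 70.2 turnx 1.0 y 0.13 z -0.17
7 75.2 turnx 1.0 y 0.13 z -0.17
8 80.2 turnx 1.0 y 0.13 z -0.17
9 85.2 turnx 1.0 y 0.13 z -0.17
```

{"name": "carry_out", "arguments": {"moves": [[[1,0,0,0,0.13,-0.17,-1],[1,0,0,0,0.13,-0.17,-1],[1,0,0,0,0.13,-0.17,-1],[1,0,0,0,0.13,-0.17,-1],[1,0,0,0,0.13,-0.17,-1],[1,0,0,0,0.13,-0.17,-1]]]}}

```text
time: 8.23
tool_pos: [0.5321, -0.2461, 0.1233]
tool_rot: [-0.231, 0.756, 0.585, -0.18]
contact_force: [-0.7, -4.2, -1.5]
gripper_width: 0.203
```

```bash
python3 arc.py 0 6 5 -2 9; python3 - <<'E'
from h import *
snap("side","s11");crop("s11",200,290,90,180,8)
E
```

```text
t 8.2333 tcpH [ 29.6  -0.5 123.3] pitch -34.1 grip 0.20283198313125742 F [-0.7 -4.2 -1.5]
patch [ 33.   -0.5 128.3] r 100.35178347935428 angle of patch 70.77644595793842
flap est 68.8111853860179
1 73.8 turnx 0.4 y 0.13 z -0.17
2 78.8 turnx 0.4 y 0.14 z -0.16
3 83.8 turnx 0.4 y 0.15 z -0.15
4 88.8 turnx 0.4 y 0.16 z -0.15
5 93.8 turnx 0.4 y 0.17 z -0.14
6 98.8 turnx 0.4 y 0.17 z -0.13
7 103.8 turnx 0.4 y 0.18 z -0.12
8 108.8 turnx 0.4 y 0.18 z -0.11
9 113.8 turnx 0.4 y 0.19 z -0.1
```

View pics/s11_c200_90.png

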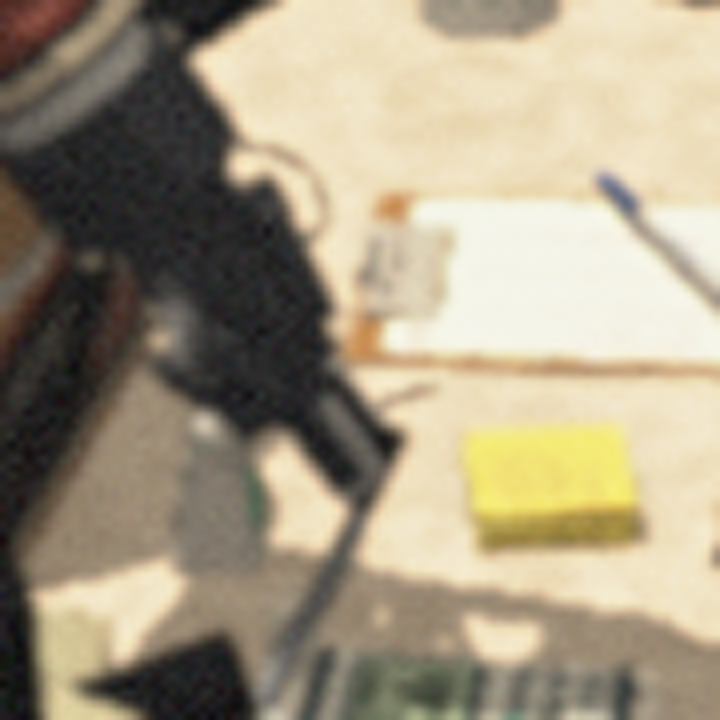

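{"name": "carry_out", "arguments": {"moves": [[[0.4,0,0,0,0.13,-0.17,-1],[0.4,0,0,0,0.14,-0.16,-1],[0.4,0,0,0,0.15,-0.15,-1],[0.4,0,0,0,0.16,-0.15,-1],[0.2,0,0,0,0.17,-0.13,-1]]]}}

```text
time: 8.7
tool_pos: [0.5714, -0.257, 0.1278]
tool_rot: [-0.29, 0.736, 0.568, -0.227]
contact_force: [-5.2, -3.4, 0.6]
gripper_width: 0.202
```

```bash
python3 arc.py 0 6 5 -1 6; python3 - <<'E'
from h import *
snap("side","s12");crop("s12",200,290,80,170,8)
g=np.load("pics/t0.npz");print(pt(g,400,85),pt(g,360,110),pt(g,440,110))
E
```

```text
t 8.7 tcpH [ 70.4  -1.2 127.8] pitch -43.2 grip 0.20176249026256962 F [-5.2 -3.4  0.6]
patch [ 74.5  -1.1 132.1] r 99.00488090001566 angle of patch 94.90860523180616
flap est 92.94334465988564
1 97.9 turnx 0.2 y 0.17 z -0.13
2 102.9 turnx 0.2 y 0.18 z -0.11
3 107.9 turnx 0.2 y 0.19 z -0.1
4 112.9 turnx 0.2 y 0.19 z -0.09
5 117.9 turnx 0.2 y 0.2 z -0.07
6 122.9 turnx 0.2 y 0.21 z -0.06
[ 0.74096268 -0.45120227  0.25641645] [ 0.69095147 -0.36279105  0.23320193] [ 0.67753957 -0.5344695   0.26280919]
```

View pics/s12_c200_80.png

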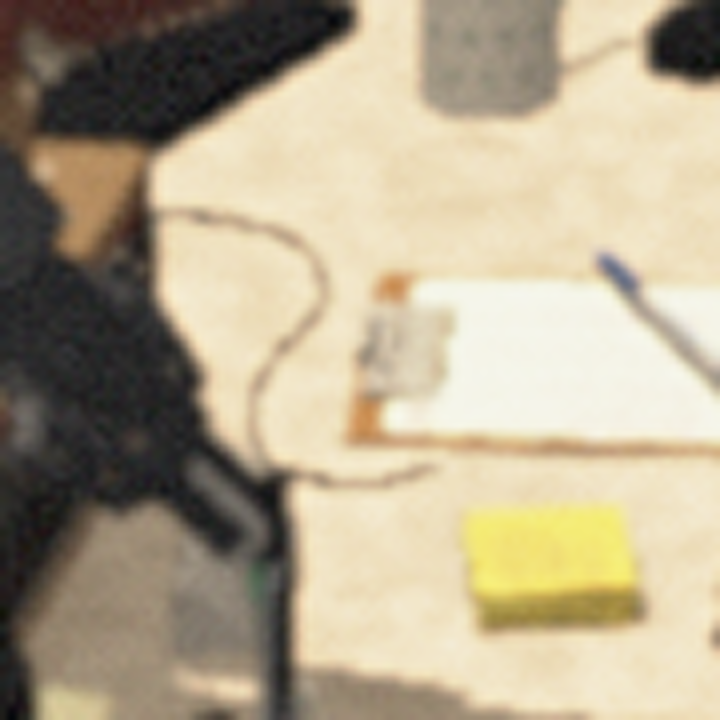

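{"name": "carry_out", "arguments": {"moves": [[[0,0,0,0,0.17,-0.15,-1],[0,0,0,0,0.18,-0.14,-1],[0,0,0,0,0.18,-0.13,-1]]]}}

```text
time: 9.0
tool_pos: [0.5967, -0.2637, 0.1218]
tool_rot: [-0.29, 0.736, 0.569, -0.225]
contact_force: [-8.7, -4.2, -14.9]
gripper_width: 0.191
```

```bash
python3 arc.py 0 6 5 0 3; python3 - <<'E'
from h import *
snap("side","s13");crop("s13",200,290,80,170,8);snap("top","t13");crop("t13",240,380,110,250,5)
E
```

```text
t 9.0 tcpH [ 96.5  -1.3 121.8] pitch -43.1 grip 0.19050329085525797 F [ -8.7  -4.2 -14.9]
patch [100.6  -1.3 126.2] r 98.96354195427503 angle of patch 110.47815319976358
flap est 108.51289262784306
1 113.5 turnx -0.0 y 0.2 z -0.07
2 118.5 turnx -0.0 y 0.21 z -0.06
3 123.5 turnx -0.0 y 0.21 z -0.04
```

View pics/s13_c200_80.png

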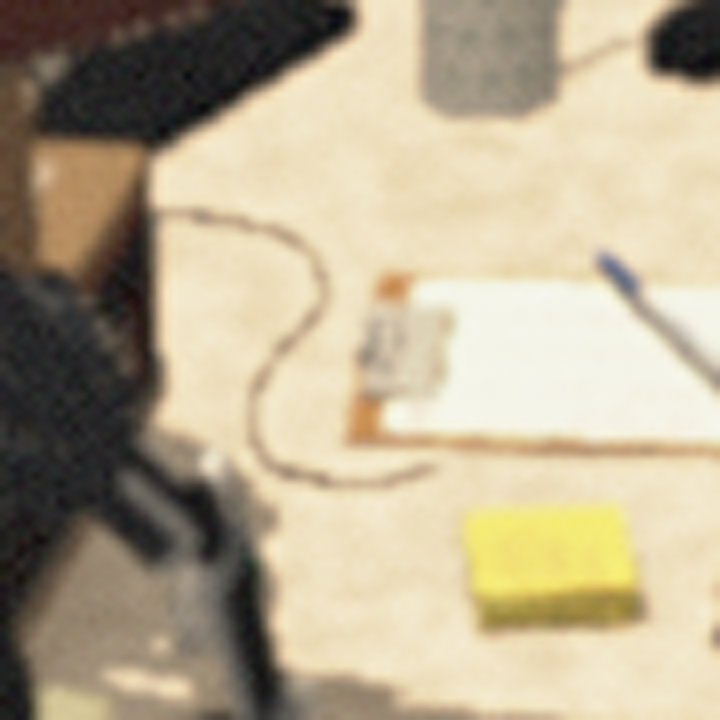

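View pics/t13_c240_110.png

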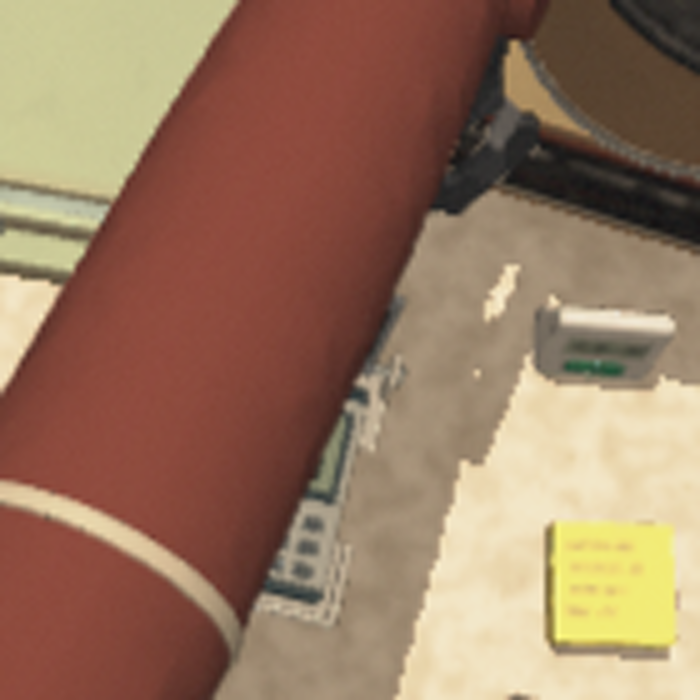

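{"name": "carry_out", "arguments": {"moves": [[[0,0,0,0,0,0,-0.2],[0,0,0,0,0,0,-0.2],[0,0,0,0,0,0,-0.2],[0,0,0,0,-0.34,-0.37,-0.2],[0,0,0,0,-0.34,-0.37,-0.2],[0,0,0,0,-0.5,-0.5,-0.2]]]}}

```text
time: 9.6
tool_pos: [0.5969, -0.2615, 0.1933]
tool_rot: [-0.291, 0.736, 0.569, -0.225]
contact_force: [-0.2, 0.1, 0.5]
gripper_width: 0.4
```

```bash
python3 - <<'E'
from h import *
go((0,0,150),-20)
snap("side","s14");crop("s14",200,290,80,170,8)
E
```

```text
t 9.6 shift/40mm [-0.02 -1.01  2.43] turn/5deg [-4.63 -0.01 -0.  ]  grip 0.4 F [-0.2  0.1  0.5] tcpH [ 96.2   0.8 193.3] J [-0.465, 0.624, 1.098, -0.172, 2.154, -1.822] tipz [-0.662  0.172 -0.73 ]
```

View pics/s14_c200_80.png

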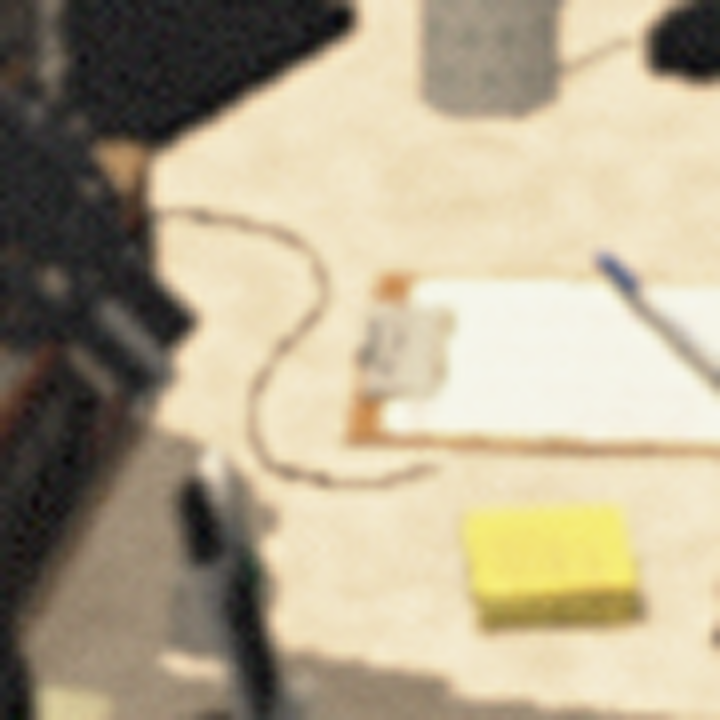

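{"name": "carry_out", "arguments": {"moves": [[[0,0,0,0,-0.8,0.3,0.3],[-0.8,0,0,0,-0.65,0.55,1],[-1,0,0,0,-0.5,0.45,1],[-1,0,0,0,-0.5,0.4,1],[-1,0,0,0,-0.3,0.3,1],[-1,0,0,0,0,0,1],[-0.3,0,0,0,0,0,1]]]}}

```text
time: 10.23
tool_pos: [0.4665, -0.2279, 0.2025]
tool_rot: [-0.118, 0.782, 0.605, -0.092]
contact_force: [0.4, 0.4, 0.8]
gripper_width: 1.003
```

```bash
python3 - <<'E'
from h import *
go((0,0,120),-18)
snap("side","s15");crop("s15",200,320,90,200,6)
E
```

```text
t 10.23 shift/40mm [-0.01  1.53  1.69] turn/5deg [ 0.17  0.01 -0.02]  grip 1.003 F [0.4 0.4 0.8] tcpH [-38.5   0.7 202.5] J [-0.55, 0.023, 1.713, -0.088, 1.692, -1.864] tipz [-0.286  0.073 -0.956]
```

View pics/s15_c200_90.png

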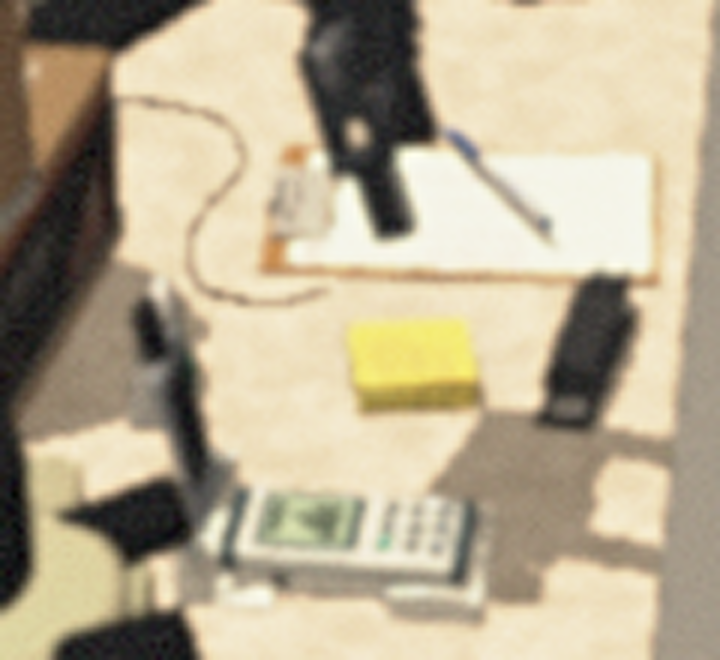

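```bash
python3 - <<'E'
from h import *
crop("s15",225,300,165,200,10)
snap("top","t15");crop("t15",265,345,150,240,7)
g=np.load("pics/s15.npz")
for n,c in dict(hf=(240,490),hn=(228,560),fn=(466,580),ff=(478,503)).items():
    u,v=np.array(c)/6+[200,90]-.4; print(n,(w2h(onz(g,u,v,.028))*1000).round(1))
E
```

```text
hf [ 53.9 -20.3  28. ]
hn [49.8 41.6 28. ]
fn [-67.2  44.9  28. ]
ff [-66.6 -22.4  28. ]
```

View pics/s15_c225_165.png

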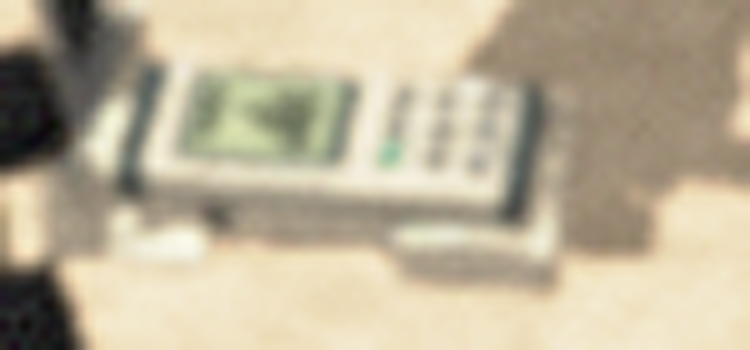

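View pics/t15_c265_150.png

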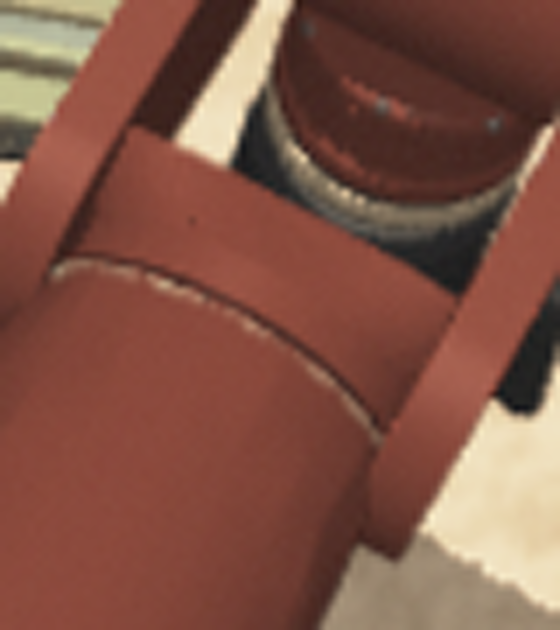

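```bash
python3 - <<'E'
from h import *
for f in("s15","t0"):
    g=np.load(f"pics/{f}.npz");P=cloud(g);Hc=np.array([w2h(p) for p in P.reshape(-1,3)])*1000
    m=(abs(Hc[:,0])<95)&(abs(Hc[:,1])<60)
    top=Hc[m&(abs(Hc[:,2]-28)<2.5)]
    print(f,len(top),np.percentile(top,[1,5,50,95,99],axis=0).round(1).tolist())
    low=Hc[m&(abs(Hc[:,2]-15)<5)&(Hc[:,0]<-20)]
    print(" lip",len(low),np.percentile(low,[1,5,50,95,99],axis=0).round(1).tolist())
    u,v=(258,186) if f=="s15" else (0,0)
g=np.load("pics/s15.npz")
for u,v in [(245,190),(260,180),(270,190),(250,215),(300,215)]: print((u,v),pt(g,u,v).round(4))
E
```

```text
s15 407 [[-64.0, -26.1, 25.6], [-59.2, -21.1, 25.9], [-5.6, 6.8, 28.1], [54.9, 35.0, 30.1], [69.1, 43.2, 30.4]]
 lip 93 [[-73.7, -37.7, 10.4], [-73.1, -33.9, 11.4], [-57.2, 36.4, 14.8], [-27.1, 46.8, 19.5], [-23.7, 48.9, 19.9]]
t0 264 [[-63.0, -32.1, 25.6], [-61.6, -27.9, 25.7], [-41.5, 10.4, 27.7], [41.3, 29.6, 30.0], [56.2, 30.6, 30.4]]
 lip 108 [[-72.6, -40.0, 10.7], [-72.2, -39.2, 11.0], [-63.8, 0.3, 15.1], [-31.6, 40.8, 19.4], [-28.6, 41.4, 19.8]]
(245, 190) [ 5.411e-01 -2.107e-01  3.000e-04]
(260, 180) [ 0.4955 -0.2148  0.0292]
(270, 190) [ 0.47   -0.1846  0.0119]
(250, 215) [ 5.395e-01 -9.020e-02  5.000e-04]
(300, 215) [ 4.024e-01 -7.180e-02  3.000e-04]
```

```bash
python3 - <<'E'
from h import *
go((-1.3,0,60),-18)
# path check IK
q=None
A=lambda d:np.array([np.sin(np.radians(d)),0,-np.cos(np.radians(d))])
q,e=ik((-1.3,0,7.7),-18);print(q.round(2),e)
for pit,gx,gz in [(-18,3,150),(0,0,150),(20,0,150),(36,10,160),(54,40,160),(54,62,75)]:
    q,e=ik(np.array([gx,0,gz])+14*A(pit),pit,q);print(pit,q.round(2),round(e,4))
E
```

```text
t 10.33 shift/40mm [-0.    1.92  3.12] turn/5deg [ 0.13  0.01 -0.02]  grip 1.0 F [ 0.  -0.9 -1.4] tcpH [-37.5   0.4 202.1] J [-0.55, 0.028, 1.709, -0.089, 1.694, -1.864] tipz [-0.289  0.074 -0.954]
[-0.53  0.34  1.72 -0.09  1.39 -1.82] 6.331740687315346e-16
-18 [-0.53  0.18  1.67 -0.09  1.6  -1.84] 0.0
0 [-0.58 -0.03  1.86 -0.    1.31 -1.89] 0.0
20 [-0.64 -0.24  2.08  0.15  0.98 -2.02] 0.0
36 [-0.69 -0.36  2.22  0.38  0.74 -2.21] 0.0
54 [-0.72 -0.35  2.32  0.94  0.47 -2.74] 0.0
54 [-0.69 -0.1   2.28  1.32  0.35 -3.14] 0.0209
```

```bash
python3 - <<'E'
from h import *
A=lambda d:np.array([np.sin(np.radians(d)),0,-np.cos(np.radians(d))])
P=np.array([-2,0,21])+12*A(-25);print(P)
q,e=ik(P,-25);print(q.round(2),e)
for pit,gx,gz in [(-25,-2,150),(0,0,150),(20,0,150),(36,10,160),(47,40,160),(47,58,90),(47,56,64),(51,56,64)]:
    q,e=ik(np.array([gx,0,gz])+12*A(pit),pit,q);print(pit,q.round(2),round(e,4))
go((P[0],0,60),-25)
E
```

```text
[-7.07141914  0.         10.12430656]
[-0.52  0.4   1.65 -0.11  1.51 -1.81] 1.3877787807814457e-15
-25 [-0.52  0.24  1.61 -0.11  1.71 -1.83] 0.0
0 [-0.58 -0.03  1.86 -0.    1.32 -1.89] 0.0
20 [-0.64 -0.24  2.08  0.15  0.99 -2.02] 0.0
36 [-0.69 -0.37  2.22  0.37  0.75 -2.21] 0.0
47 [-0.7  -0.34  2.26  0.65  0.55 -2.46] 0.0
47 [-0.68 -0.15  2.25  0.86  0.41 -2.69] 0.0
47 [-0.68 -0.1   2.25  0.98  0.37 -2.82] 0.0
51 [-0.69 -0.1   2.28  1.25  0.36 -3.09] 0.0
t 10.33 shift/40mm [-0.    1.79  3.16] turn/5deg [ 1.53  0.01 -0.02]  grip 1.0 F [ 0.  -0.9 -1.4] tcpH [-37.5   0.4 202.1] J [-0.55, 0.028, 1.709, -0.089, 1.694, -1.864] tipz [-0.289  0.074 -0.954]
```

{"name": "carry_out", "arguments": {"moves": [[[0,0,0,0,0.36,0.6,1],[0,0,0,0,0.36,0.6,1],[0,0,0,0,0.36,0.6,1],[0,0,0,0,0.36,0.5,1],[0.75,0,0,0,0.3,0.4,1],[0.75,0,0,0,0,0,1],[0,0,0,0,0,0,1]]]}}

```text
time: 10.92
tool_pos: [0.5007, -0.2367, 0.0728]
tool_rot: [-0.174, 0.771, 0.597, -0.134]
contact_force: [-0.5, 0.6, -0.3]
gripper_width: 0.997
```

```bash
python3 - <<'E'
from h import *
go((-7,0,45),-25);go((-7,0,10),-25);snap("side","s16");crop("s16",215,315,110,200,8)
E
```

```text
t 10.92 shift/40mm [-0.02  0.21  0.67] turn/5deg [-0.09 -0.01  0.  ]  grip 0.997 F [-0.5  0.6 -0.3] tcpH [-3.2  0.8 72.8] J [-0.519, 0.329, 1.624, -0.112, 1.619, -1.817] tipz [-0.415  0.109 -0.903]
t 10.92 shift/40mm [-0.02  0.59  1.46] turn/5deg [-0.09 -0.01  0.  ]  grip 0.997 F [-0.5  0.6 -0.3] tcpH [-3.2  0.8 72.8] J [-0.519, 0.329, 1.624, -0.112, 1.619, -1.817] tipz [-0.415  0.109 -0.903]
```

View pics/s16_c215_110.png

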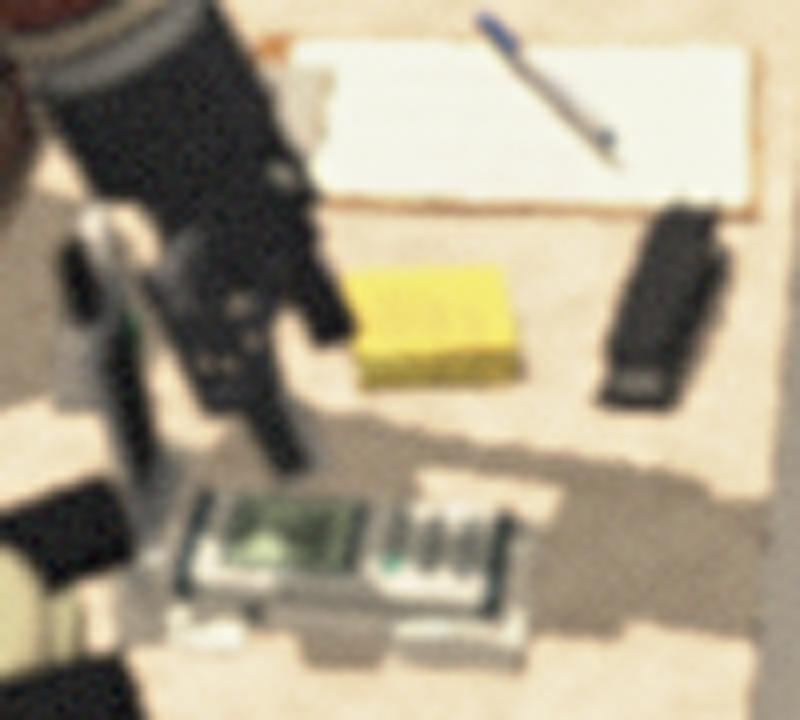

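```bash
python3 - <<'E'
from h import *
go((-7,0,35),-22)
E
```

```text
t 10.97 shift/40mm [-0.01  0.32  0.93] turn/5deg [-0.64 -0.01 -0.  ]  grip 1.0 F [0.2 0.5 1.6] tcpH [-2.8  0.6 74.2] J [-0.519, 0.326, 1.625, -0.112, 1.617, -1.818] tipz [-0.412  0.107 -0.905]
```

{"name": "carry_out", "arguments": {"moves": [[[-0.64,0,0,0,0.16,0.3,1],[0,0,0,0,0.14,0.3,1],[0,0,0,0,0,0.3,1],[0,0,0,0,0,0,1]]]}}

```text
time: 11.3
tool_pos: [0.4948, -0.235, 0.0357]
tool_rot: [-0.152, 0.776, 0.6, -0.117]
contact_force: [-0.5, 0.1, -0.8]
gripper_width: 1.003
```

```bash
python3 - <<'E'
from h import *
go((-6.5,0,9.5),-22);snap("side","s17");crop("s17",215,315,110,200,8)
E
```

```text
t 11.3 shift/40mm [-0.02  0.31  0.58] turn/5deg [-0.03 -0.02 -0.01]  grip 1.003 F [-0.5  0.1 -0.8] tcpH [-9.3  0.9 35.7] J [-0.528, 0.327, 1.686, -0.101, 1.503, -1.818] tipz [-0.365  0.096 -0.926]
```

View pics/s17_c215_110.png

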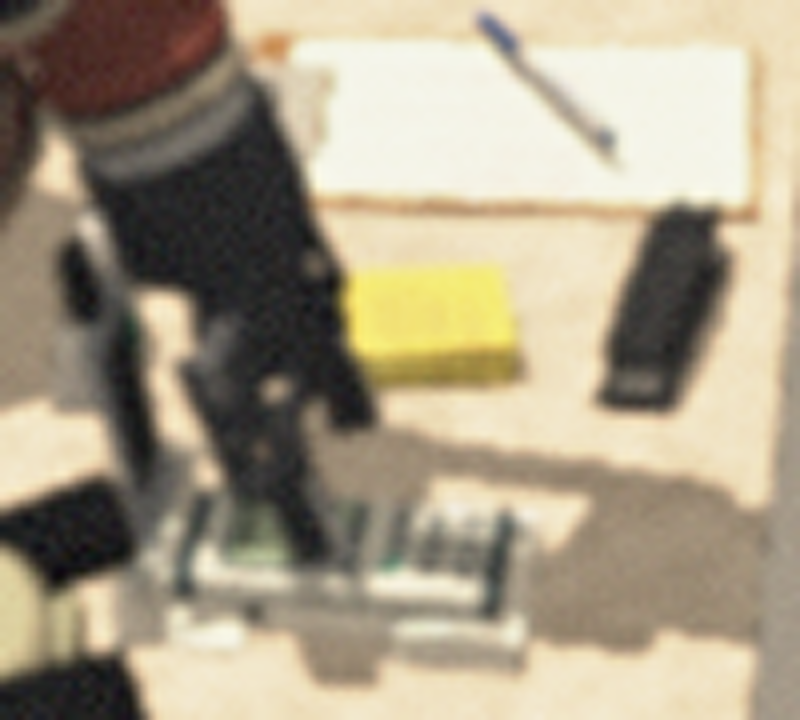

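```bash
cat >> h.py <<'E'
FL=R.from_euler("z",np.pi)
_Rt=Rt
FLIP=True
def Rt(p): return _Rt(p)*FL if FLIP else _Rt(p)
E
python3 - <<'E'
from h import *
A=lambda d:np.array([np.sin(np.radians(d)),0,-np.cos(np.radians(d))])
P=np.array([4,0,21])+12*A(-6);print(P)
q,e=ik(P,-6,[-.55,.3,1.7,-.1,1.4,1.3]);print(q.round(2),e)
for pit,gx,gz in [(-6,4,150),(0,0,150),(20,0,150),(36,10,160),(47,40,160),(55,40,160),(60,40,160),(66,40,160),(66,58,100),(66,58,69),(70,58,69)]:
    q,e=ik(np.array([gx,0,gz])+12*A(pit),pit,q);print(pit,q.round(2),round(e,4))
E
```

```text
[2.74565844 0.         9.06573726]
[-0.56  0.21  1.85 -0.03  1.19  1.28] 2.176105823314955e-10
-6 [-0.56  0.04  1.79 -0.03  1.41  1.27] 0.0
0 [-0.58 -0.03  1.86 -0.    1.32  1.25] 0.0
20 [-0.64 -0.24  2.08  0.15  0.99  1.12] 0.0
36 [-0.69 -0.37  2.22  0.37  0.75  0.93] 0.0
47 [-0.7  -0.34  2.26  0.65  0.55  0.68] 0.0
55 [-0.72 -0.36  2.33  0.98  0.46  0.36] 0.0
60 [-0.74 -0.36  2.36  1.26  0.44  0.09] 0.0
66 [-0.76 -0.34  2.4   1.61  0.46 -0.26] 0.0
66 [-0.73 -0.12  2.36  1.98  0.48 -0.66] 0.0
66 [-0.73 -0.03  2.35  2.12  0.52 -0.82] 0.0
70 [-0.74  0.01  2.36  2.25  0.6  -0.95] 0.0
```

{"name": "carry_out", "arguments": {"moves": [[[0,0,0,0,-0.25,-0.6,1],[0,0,0,0,-0.25,-0.6,1],[-1,0,0,0,-0.25,-0.6,1],[-1,0,0,0,-0.15,-0.6,1],[-1,0,0,0,0,-0.3,1],[-1,0,0,0,0,0,1],[0,0,1,0,0,0,1]]]}}

```text
time: 11.93
tool_pos: [0.499, -0.2368, 0.1554]
tool_rot: [-0.009, 0.818, 0.576, -0.009]
contact_force: [-0.3, 0.5, -0.4]
gripper_width: 1.0
```

```bash
python3 - <<'E'
from h import *
go((2,0,60),-6)
E
```

```text
t 11.93 shift/40mm [0.02 0.23 2.38] turn/5deg [-3.000e-02 -1.370e+00  3.494e+01]  grip 1.0 F [-0.3  0.5 -0.4] tcpH [ -4.8   0.2 155.4] J [-0.573, -0.044, 1.839, -0.01, 1.37, -1.798] tipz [-0.026  0.005 -1.   ]
```

{"name": "carry_out", "arguments": {"moves": [[[0,0,1,0,0,0,1],[0,0,1,0,0,0,1],[0,0,1,0,0,0,1],[0,0,1,0,0,0,1],[0,0,1,0,0,0,1],[0,0,1,0,0,0,1],[0,0,1,0,0,0,1],[0,0,1,0,0,0,1]]]}}

```text
time: 12.6
tool_pos: [0.4997, -0.2369, 0.1535]
tool_rot: [-0.008, 0.965, 0.26, -0.014]
contact_force: [-0.4, -0.3, -0.4]
gripper_width: 1.0
```

{"name": "carry_out", "arguments": {"moves": [[[0,0,1,0,0,0,1],[0,0,1,0,0,0,1],[0,0,1,0,0,0,1],[0,0,1,0,0,0,1],[0,0,1,0,0,0,1],[0,0,1,0,0,0,1],[0,0,1,0,0,0,1],[0,0,1,0,0,0,1]]]}}

```text
time: 13.27
tool_pos: [0.4997, -0.2369, 0.1535]
tool_rot: [-0.002, 0.996, -0.086, -0.016]
contact_force: [-0.3, 0.6, -0.4]
gripper_width: 1.0
```

{"name": "carry_out", "arguments": {"moves": [[[0,0,1,0,0,0,1],[0,0,1,0,0,0,1],[0,0,1,0,0,0,1],[0,0,1,0,0,0,1],[0,0,1,0,0,0,1],[0,0,1,0,0,0,1],[0,0,1,0,0,0,1],[0,0,1,0,0,0,1]]]}}

```text
time: 13.93
tool_pos: [0.4997, -0.2369, 0.1535]
tool_rot: [0.003, 0.907, -0.421, -0.016]
contact_force: [0.8, 0.7, -0.1]
gripper_width: 1.001
```

{"name": "carry_out", "arguments": {"moves": [[[0,0,1,0,0,0,1],[0,0,1,0,0,0,1],[0,0,1,0,0,0,1],[0,0,1,0,0,0,1],[0,0,1,0,0,0,1],[0,0,1,0,0,0,1],[0,0,1,0,0,0,1],[0,0,1,0,0,0,1]]]}}

```text
time: 14.6
tool_pos: [0.4997, -0.2369, 0.1535]
tool_rot: [0.008, 0.708, -0.706, -0.013]
contact_force: [-0.4, 0.3, -1.1]
gripper_width: 0.996
```

```bash
python3 - <<'E'
from h import *
go((2,0,60),-6)
E
```

```text
t 14.6 shift/40mm [ 0.06 -0.22  2.33] turn/5deg [-0.83 -0.11  2.94]  grip 0.996 F [-0.4  0.3 -1.1] tcpH [ -4.1   0.2 153.5] J [-0.572, -0.037, 1.836, -0.011, 1.372, 0.998] tipz [-0.031  0.007 -0.999]
```

{"name": "carry_out", "arguments": {"moves": [[[0,0,1,0,0,0,1],[0,0,1,0,0,0.1,1],[0,0,0.94,0,0,0.4,1],[-0.8,0,0,0,-0.15,0.6,1],[0,0,0,0,-0.1,0.6,1],[0,0,0,0,0,0.4,1],[0,0,0,0,0,0,1]]]}}

```text
time: 15.18
tool_pos: [0.5015, -0.2364, 0.0645]
tool_rot: [-0.033, -0.613, 0.788, 0.044]
contact_force: [-0.5, -0.6, -0.3]
gripper_width: 0.998
```

```bash
python3 - <<'E'
from h import *
go((3,0,9),-6);go((3,0,40),-6);snap("side","s18");crop("s18",215,315,110,200,8)
E
```

```text
t 15.18 shift/40mm [ 0.03 -0.29  1.36] turn/5deg [0.05 0.02 0.05]  grip 0.998 F [-0.5 -0.6 -0.3] tcpH [-2.5  1.2 64.5] J [-0.559, 0.12, 1.838, -0.033, 1.288, 1.272] tipz [-0.105  0.029 -0.994]
t 15.18 shift/40mm [ 0.03 -0.2   0.59] turn/5deg [0.05 0.02 0.05]  grip 0.998 F [-0.5 -0.6 -0.3] tcpH [-2.5  1.2 64.5] J [-0.559, 0.12, 1.838, -0.033, 1.288, 1.272] tipz [-0.105  0.029 -0.994]
```

View pics/s18_c215_110.png

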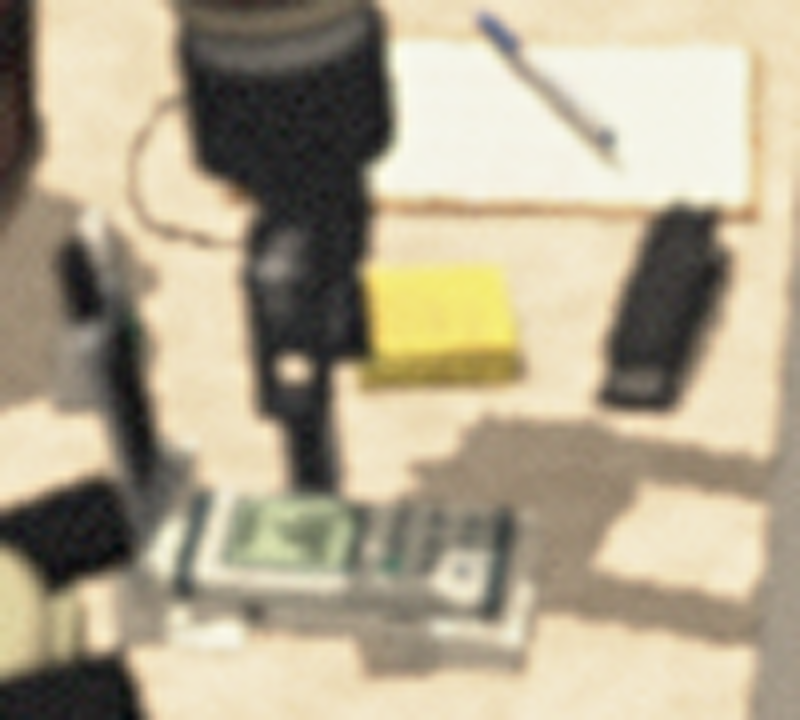

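{"name": "carry_out", "arguments": {"moves": [[[0,0,0,0.03,-0.15,0.4,1],[0,0,0,0,-0.14,0.4,1],[0,0,0,0,0,0.4,1],[0,0,0,0,0,0.16,1],[0,0,0,0,0,0,1]]]}}

```text
time: 15.65
tool_pos: [0.5089, -0.2404, 0.0128]
tool_rot: [-0.032, -0.613, 0.788, 0.041]
contact_force: [-0.1, 0.0, -0.4]
gripper_width: 1.002
```

```bash
python3 - <<'E'
from h import *
go((3,0,9),-6);snap("side","s19");crop("s19",215,315,110,200,8)
E
```

```text
t 15.65 shift/40mm [-0.02  0.06  0.1 ] turn/5deg [-0.01 -0.    0.05]  grip 1.002 F [-0.1  0.  -0.4] tcpH [ 5.7 -0.8 12.8] J [-0.558, 0.208, 1.838, -0.034, 1.194, 1.276] tipz [-0.1    0.026 -0.995]
```

View pics/s19_c215_110.png

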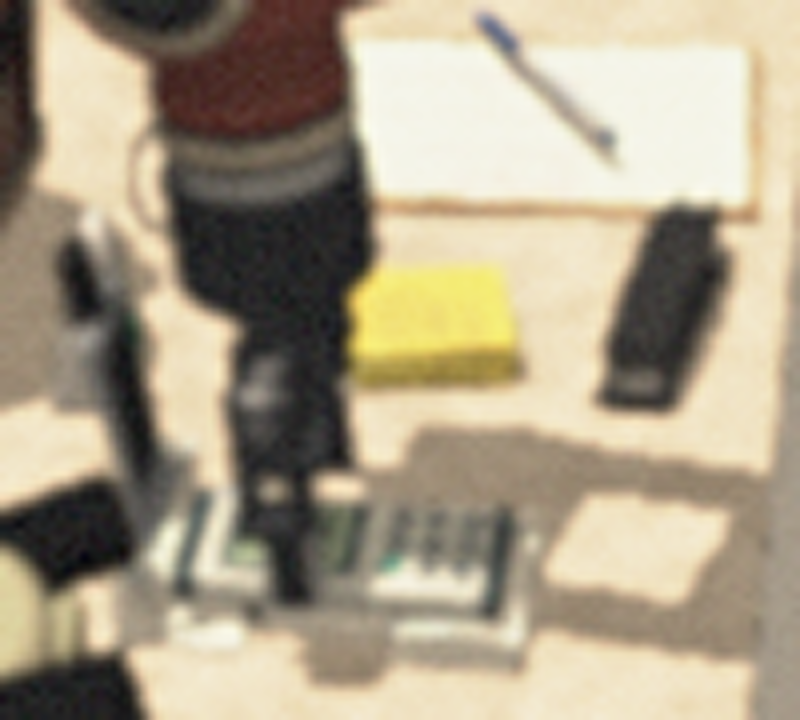

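{"name": "carry_out", "arguments": {"moves": [[[0,0,0,-0.02,0.04,0.13,1],[0,0,0,0,0,0,0.6],[0,0,0,0,0,0,-1],[0,0,0,0,0,0,-1],[0,0,0,0,0,0,-1],[0,0,0,0,0,0,-1]]]}}

```text
time: 16.2
tool_pos: [0.5085, -0.2398, 0.0092]
tool_rot: [-0.031, -0.613, 0.789, 0.039]
contact_force: [0.5, -0.1, 4.6]
gripper_width: 0.685
```

```bash
python3 - <<'E'
from h import *
go((3,0,9),-6)
E
```

```text
t 16.2 shift/40mm [-0.01  0.05  0.01] turn/5deg [-0.05 -0.02  0.05]  grip 0.685 F [ 0.5 -0.1  4.6] tcpH [ 5.2 -0.4  9.2] J [-0.557, 0.21, 1.843, -0.034, 1.184, 1.277] tipz [-0.097  0.024 -0.995]
```

{"name": "carry_out", "arguments": {"moves": [[[0,0,0,0,0,-0.15,-1],[0,0,0,0,0,-0.3,-1],[0,0,0,0,0,-0.4,-1],[0,0,0,0,0.05,-0.5,-1],[0,0,0,0,0.1,-0.5,-1],[0,0,0,0,0.1,-0.5,-1]]]}}

```text
time: 16.7
tool_pos: [0.5069, -0.2389, 0.1036]
tool_rot: [-0.031, -0.613, 0.788, 0.041]
contact_force: [0.8, 0.2, -0.4]
gripper_width: 0.684
```

```bash
python3 - <<'E'
from h import *
go((0,0,150),-6);snap("side","s20");crop("s20",215,315,80,200,6)
E
```

```text
t 16.7 shift/40mm [ 0.    0.2  -1.15] turn/5deg [-0.02 -0.    0.05]  grip 0.684 F [ 0.8  0.2 -0.4] tcpH [3.400e+00 1.000e-01 1.036e+02] J [-0.558, 0.081, 1.808, -0.032, 1.351, 1.271] tipz [-0.099  0.025 -0.995]
```

View pics/s20_c215_80.png

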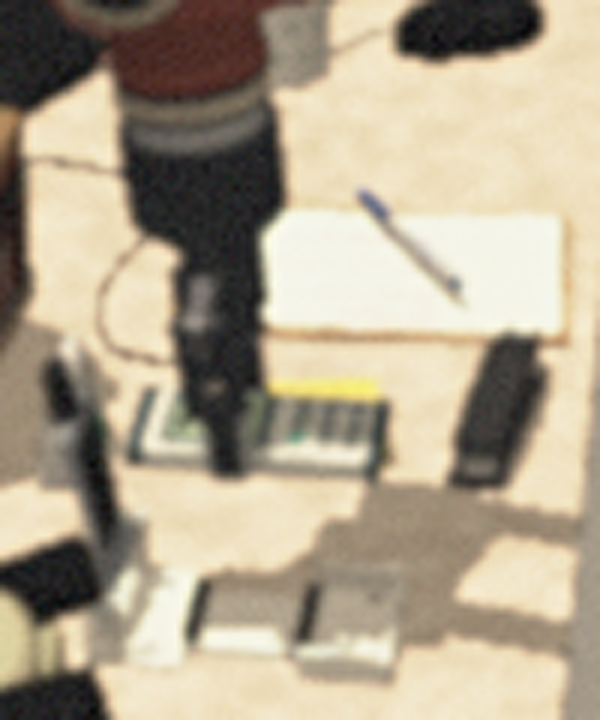

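{"name": "carry_out", "arguments": {"moves": [[[0,0,0,0,0.2,-0.5,-1],[0.6,0,0,0,0.2,-0.5,-1],[1,0,0,0,0.1,-0.3,-1],[1,0,0,0,0,-0.2,-1],[1,0,0,0,0,0,-1],[1,0,0,0,0,0,-1],[1,0,0,0,0,0,-1]]]}}

```text
time: 17.33
tool_pos: [0.4921, -0.2352, 0.1644]
tool_rot: [0.119, -0.602, 0.774, -0.154]
contact_force: [0.2, 0.4, -1.9]
gripper_width: 0.688
```

```bash
python3 - <<'E'
from h import *
go((20,0,160),66);snap("side","s21");crop("s21",205,315,60,200,5)
E
```

```text
t 17.33 shift/40mm [ 0.   -0.69  0.41] turn/5deg [8.72 0.03 0.04]  grip 0.688 F [ 0.2  0.4 -1.9] tcpH [-11.9  -0.  164.4] J [-0.662, -0.342, 2.116, 0.18, 1.013, 1.09] tipz [ 0.369 -0.095 -0.925]
```

View pics/s21_c205_60.png

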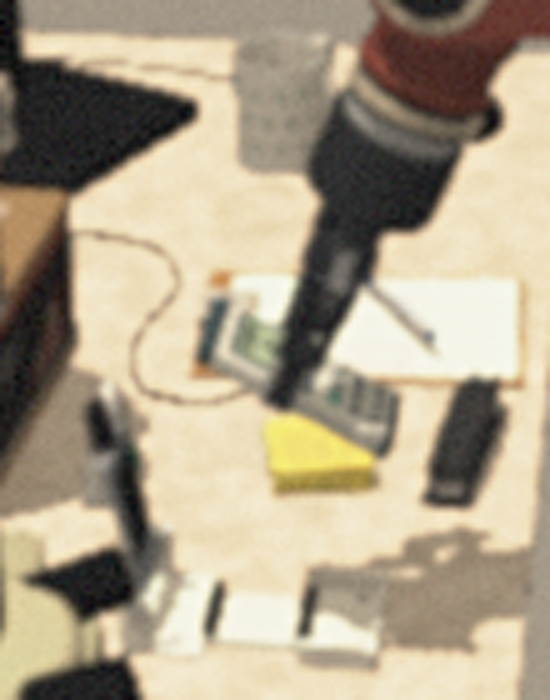

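{"name": "carry_out", "arguments": {"moves": [[[1,0,0,0,0,0,-1],[1,0,0,0,0,0,-1],[1,0,0,0,0,0,-1],[1,0,0,0,0,0,-1],[1,0,0,0,0,0,-1],[0.8,0,0,0,0,0,-1],[0.8,0,0,0,0,0,-1],[0.8,0,0,0,0,0,-1]]]}}

```text
time: 18.05
tool_pos: [0.4921, -0.235, 0.1639]
tool_rot: [0.304, -0.534, 0.686, -0.39]
contact_force: [0.5, 0.1, -0.8]
gripper_width: 0.686
```

```bash
python3 - <<'E'
from h import *
go((20,0,160),66)
# model: meter in tool at grasp: middle back (xm,0,14) level, tcp (5.2,-.4,9.2) pitch -6 (actual)
E
```

```text
t 18.05 shift/40mm [ 0.01 -0.32  0.74] turn/5deg [1.35 0.05 0.03]  grip 0.686 F [ 0.5  0.1 -0.8] tcpH [-11.9   0.3 163.9] J [-0.835, -0.615, 2.5, 1.063, 0.576, 0.258] tipz [ 0.833 -0.211 -0.511]
```

{"name": "carry_out", "arguments": {"moves": [[[0.5,0,0,0,-0.15,0.3,-1],[0.5,0,0,0,-0.15,0.3,-1],[0.35,0,0,0,-0.1,0.3,-1],[0,0,0,0,0,0,-1],[0,0,0,0,0,0,-1]]]}}

```text
time: 18.47
tool_pos: [0.5304, -0.2444, 0.1598]
tool_rot: [0.334, -0.516, 0.663, -0.428]
contact_force: [-0.2, -0.1, -1.3]
gripper_width: 0.684
```

```bash
cat >> h.py <<'E'
def meter(xm=-2.,ym=0.,g=None):
    # grasp tool pose from state at 16.2 s
    q=[-0.031,-0.613,0.789,0.039];Rg=R.from_quat([q[1],q[2],q[3],q[0]]);pg=np.array([0.5085,-0.2398,0.0092])
    s=state();Rn=rot(s);out={}
    for n,P in dict(foot=(xm-61,ym,21),head=(xm+61,ym,21),fback=(xm-61,ym,14),ffront=(xm-61,ym,28),hback=(xm+61,ym,14)).items():
        t=Rg.inv().apply(h2w(np.array(P)/1000.)-pg); out[n]=w2h(s["tool_pos"]+Rn.apply(t))*1000
    d=out["head"]-out["foot"];print({k:v.round(1).tolist() for k,v in out.items()},"slope",np.degrees(np.arctan2(d[2],d[0])).round(1));return out
E
python3 - <<'E'
from h import *
go((20,0,160),66);meter();snap("side","s22");crop("s22",205,315,60,200,5);snap("top","t22");crop("t22",250,370,120,260,5)
E
```

```text
t 18.47 shift/40mm [ 0.02  0.07 -0.17] turn/5deg [0.05 0.07 0.01]  grip 0.684 F [-0.2 -0.1 -1.3] tcpH [ 27.5   0.7 159.8] J [-0.793, -0.436, 2.454, 1.498, 0.495, -0.161] tipz [ 0.884 -0.223 -0.411]
{'foot': [-5.4, 1.2, 98.9], 'head': [33.4, 0.8, 214.6], 'fback': [1.2, 1.2, 96.7], 'ffront': [-12.0, 1.1, 101.2], 'hback': [40.1, 0.8, 212.3]} slope 71.4
```

View pics/s22_c205_60.png

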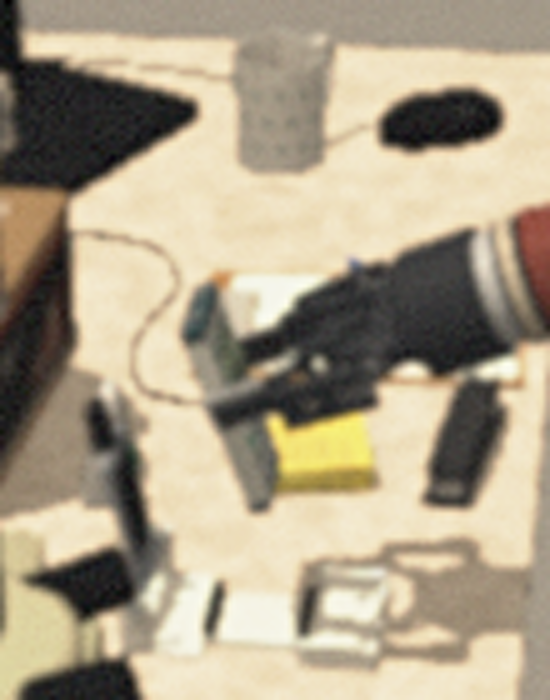

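View pics/t22_c250_120.png

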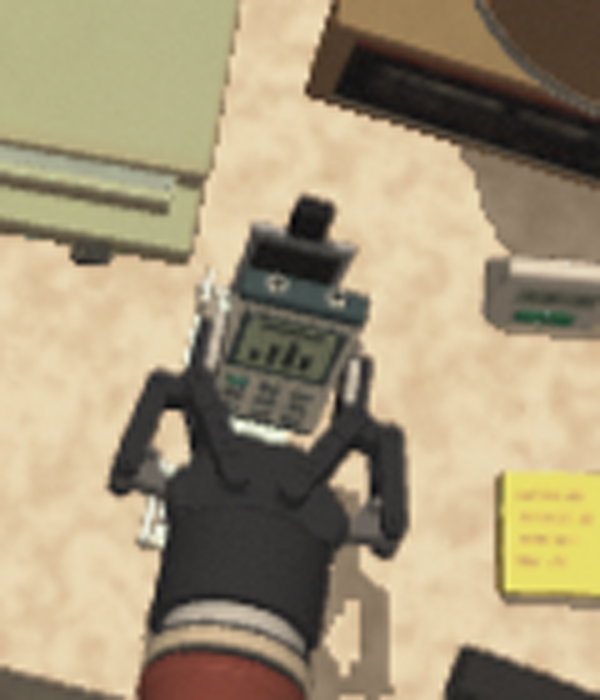

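{"name": "carry_out", "arguments": {"moves": [[[0.4,0.03,0,0,0,0,-1],[0.35,0.03,0,0,0,0,-1],[0,0,0,0,0,0,-1]]]}}

```text
time: 18.82
tool_pos: [0.5296, -0.2446, 0.1602]
tool_rot: [0.349, -0.503, 0.649, -0.452]
contact_force: [-0.6, 0.3, -1.6]
gripper_width: 0.685
```

```bash
cat >> h.py <<'E'
def mv(fx,fz,fy=0):
    m=meter();s=state();d=np.array([fx,fy,fz])-m["fback"];dw=RH.apply(d)/1000.
    print("t",s["time"],"shift",(rot(s).inv().apply(dw)/.04).round(2),"F",s["contact_force"].round(1),"J",s["joint_pos"].round(2).tolist(),"turn to yaw", (rot(s).inv().apply([0,0,1])).round(2),"g",s["gripper_width"].round(3), "tcp",(w2h(s["tool_pos"])*1000).round(1))
E
python3 - <<'E'
from h import *
mv(46,96);mv(46,30)
E
```

```text
{'foot': [-1.9, 0.8, 97.3], 'head': [29.0, 0.6, 215.3], 'fback': [4.9, 0.8, 95.5], 'ffront': [-8.7, 0.8, 99.1], 'hback': [35.8, 0.6, 213.6]} slope 75.3Traceback (most recent call last):
  File "<stdin>", line 2, in <module>
  File "h.py", line 68, in mv
    print("t",s["time"],"shift",(rot(s).inv().apply(dw)/.04).round(2),"F",s["contact_force"].round(1),"J",s["joint_pos"].round(2).tolist(),"turn to yaw", (rot(s).inv().apply([0,0,1])).round(2),"g",s["gripper_width"].round(3), "tcp",(w2h(s["tool_pos"])*1000).round(1))
                                                                                                                                                                                                     ^^^^^^^^^^^^^^^^^^^^^^^^
AttributeError: 'float' object has no attribute 'round'
```

```bash
sed -i 's/s\["gripper_width"\].round(3)/round(s["gripper_width"],3)/' h.py; python3 - <<'E'
from h import *
mv(46,96);mv(46,30)
E
```

```text
{'foot': [-1.9, 0.8, 97.3], 'head': [29.0, 0.6, 215.3], 'fback': [4.9, 0.8, 95.5], 'ffront': [-8.7, 0.8, 99.1], 'hback': [35.8, 0.6, 213.6]} slope 75.3
t 18.8167 shift [ 0.02 -0.37  0.96] F [-0.6  0.3 -1.6] J [-0.8, -0.42, 2.48, 1.71, 0.51, -0.37] turn to yaw [ 0.   -0.94 -0.35] g 0.685 tcp [ 26.8   0.4 160.2]
{'foot': [-1.9, 0.8, 97.3], 'head': [29.0, 0.6, 215.3], 'fback': [4.9, 0.8, 95.5], 'ffront': [-8.7, 0.8, 99.1], 'hback': [35.8, 0.6, 213.6]} slope 75.3
t 18.8167 shift [0.02 1.18 1.53] F [-0.6  0.3 -1.6] J [-0.8, -0.42, 2.48, 1.71, 0.51, -0.37] turn to yaw [ 0.   -0.94 -0.35] g 0.685 tcp [ 26.8   0.4 160.2]
```

{"name": "carry_out", "arguments": {"moves": [[[0,0,0,0,-0.12,0.32,-1],[0,0,0,0,-0.12,0.32,-1],[0,0,0,0.02,-0.12,0.32,-1],[0,0,0,0,0.35,0.13,-1],[0,0,0,0,0.4,0.15,-1],[0,0,0,0,0.4,0.15,-1],[0,0,0,0,0.2,0.07,-1],[0,0,0,0,0,0,-1]]]}}

```text
time: 19.48
tool_pos: [0.5689, -0.2555, 0.1012]
tool_rot: [0.348, -0.503, 0.65, -0.45]
contact_force: [0.3, 0.9, -2.1]
gripper_width: 0.683
```

```bash
python3 - <<'E'
from h import *
mv(46,8);snap("side","s23");crop("s23",205,315,60,200,5);snap("top","t23");crop("t23",260,350,120,240,6)
E
```

```text
{'foot': [38.6, 0.2, 38.4], 'head': [70.0, -0.2, 156.3], 'fback': [45.4, 0.2, 36.6], 'ffront': [31.8, 0.2, 40.2], 'hback': [76.7, -0.2, 154.5]} slope 75.1
t 19.4833 shift [0.01 0.66 0.27] F [ 0.3  0.9 -2.1] J [-0.74, -0.11, 2.38, 2.09, 0.53, -0.78] turn to yaw [ 0.   -0.94 -0.35] g 0.683 tcp [ 67.5  -0.3 101.2]
```

View pics/s23_c205_60.png

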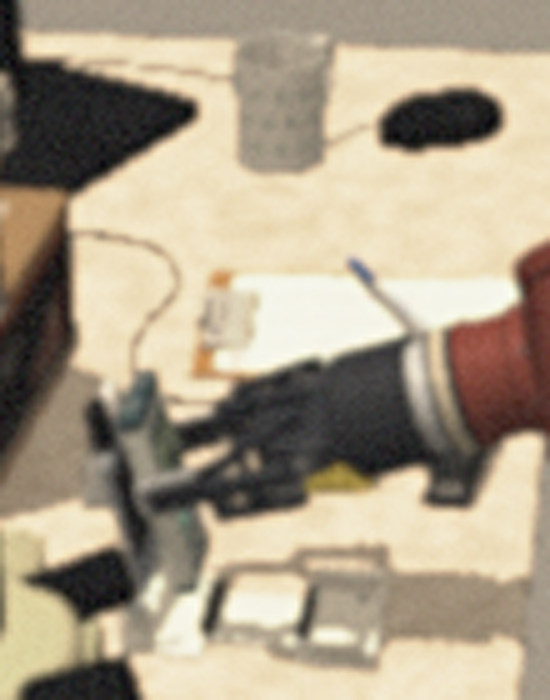

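View pics/t23_c260_120.png

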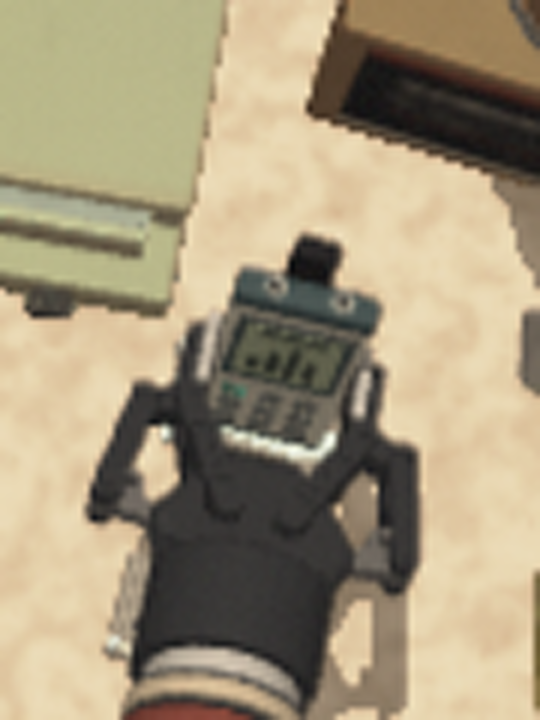

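{"name": "carry_out", "arguments": {"moves": [[[0,0,0,0,0.2,0.11,-1],[0,0,0,0,0.2,0.08,-1],[0,0,0,0,0.15,0.06,-1],[0,0,0,0,0,0,-1],[0,0,0,0,0,0,-1]]]}}

```text
time: 20.0
tool_pos: [0.5719, -0.257, 0.0808]
tool_rot: [0.349, -0.503, 0.648, -0.453]
contact_force: [0.4, -0.1, -1.2]
gripper_width: 0.683
```

```bash
python3 - <<'E'
from h import *
mv(46,4);snap("side","s24");crop("s24",205,285,110,200,8)
E
```

```text
{'foot': [42.2, -0.7, 17.8], 'head': [72.9, -0.8, 135.9], 'fback': [49.0, -0.7, 16.0], 'ffront': [35.5, -0.7, 19.5], 'hback': [79.7, -0.8, 134.1]} slope 75.4
t 20.0 shift [-0.02  0.31  0.03] F [ 0.4 -0.1 -1.2] J [-0.74, -0.04, 2.36, 2.19, 0.57, -0.89] turn to yaw [ 0.   -0.94 -0.35] g 0.683 tcp [70.8 -1.1 80.8]
```

View pics/s24_c205_110.png

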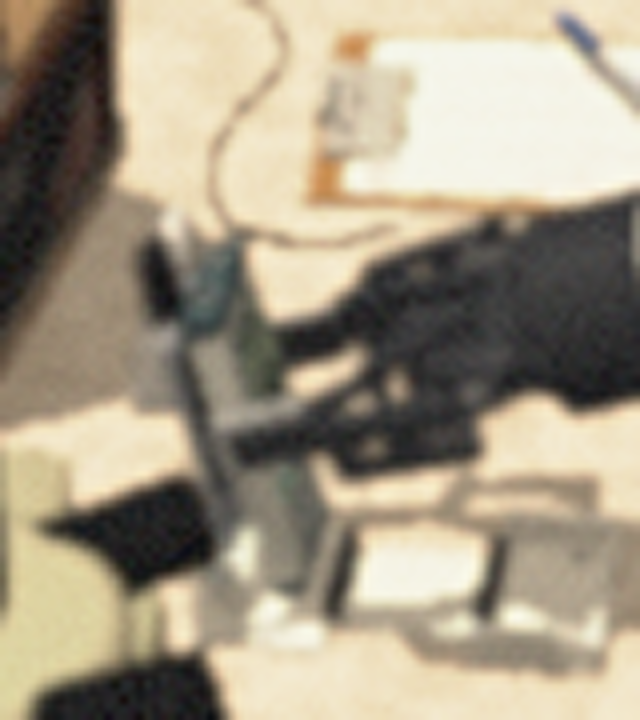

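{"name": "carry_out", "arguments": {"moves": [[[0,0,0,-0.02,0.1,-0.02,-1],[0,0,0,0,0.1,0,-1],[0,0,0,0,0,0,-1],[0,0,0,0,0,0,-1]]]}}

```text
time: 20.38
tool_pos: [0.5684, -0.2552, 0.0726]
tool_rot: [0.349, -0.503, 0.649, -0.452]
contact_force: [2.7, -0.3, -1.5]
gripper_width: 0.689
```

```bash
python3 - <<'E'
from h import *
mv(46,4)
E
```

```text
{'foot': [38.4, 0.2, 9.6], 'head': [69.1, -0.0, 127.7], 'fback': [45.1, 0.2, 7.9], 'ffront': [31.6, 0.2, 11.4], 'hback': [75.9, -0.0, 125.9]} slope 75.4
t 20.3833 shift [0.01 0.08 0.05] F [ 2.7 -0.3 -1.5] J [-0.74, -0.02, 2.37, 2.21, 0.58, -0.92] turn to yaw [ 0.   -0.94 -0.35] g 0.689 tcp [67.  -0.2 72.6]
```

{"name": "carry_out", "arguments": {"moves": [[[0,0,0,0,0.02,0.06,-1],[0,0,0,0,0.06,0.02,-1],[0,0,0,0,0,0,-1],[0,0,0,0,0,0,-1]]]}}

```text
time: 20.72
tool_pos: [0.5711, -0.256, 0.0701]
tool_rot: [0.35, -0.502, 0.648, -0.454]
contact_force: [-4.1, 2.0, 6.4]
gripper_width: 0.684
```

```bash
python3 - <<'E'
from h import *
mv(47,3)
E
```

```text
{'foot': [41.5, 0.1, 7.0], 'head': [71.8, -0.0, 125.2], 'fback': [48.3, 0.2, 5.3], 'ffront': [34.7, 0.1, 8.8], 'hback': [78.6, -0.0, 123.5]} slope 75.6
t 20.7167 shift [ 0.    0.06 -0.01] F [-4.1  2.   6.4] J [-0.74, -0.01, 2.36, 2.23, 0.59, -0.94] turn to yaw [ 0.   -0.94 -0.34] g 0.684 tcp [69.8 -0.3 70.1]
```

```bash
python3 - <<'E'
from h import *
snap("side","s25");crop("s25",205,285,110,200,8);snap("top","t25");crop("t25",260,350,120,240,6)
E
```

```text
(no output)
```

View pics/s25_c205_110.png

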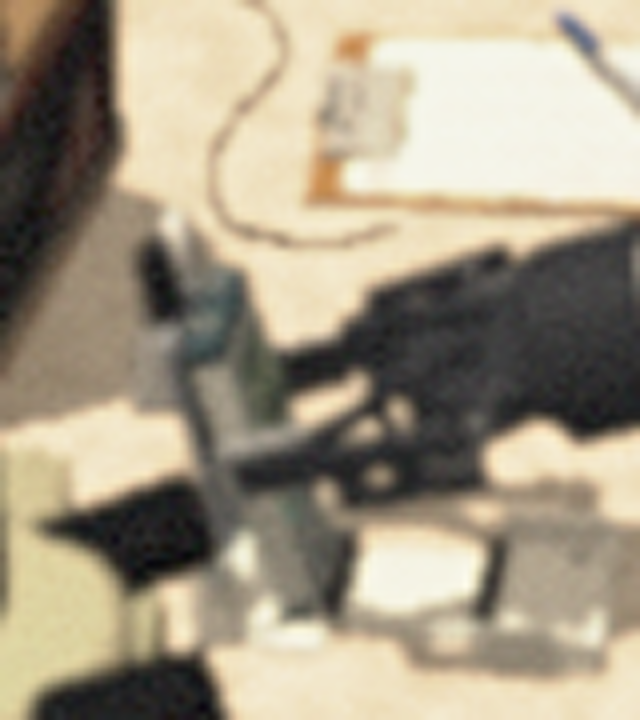

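View pics/t25_c260_120.png

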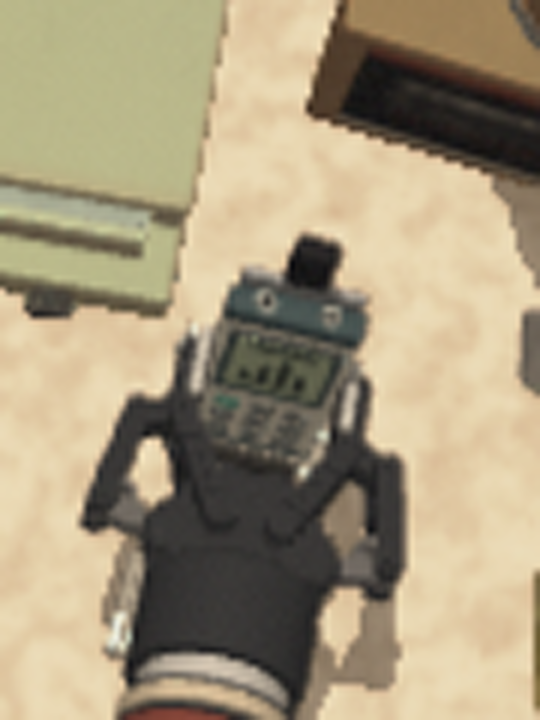

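{"name": "carry_out", "arguments": {"moves": [[[0,0,0,0,0,0,0.42],[0,0,0,0,0,0,0.46],[0,0,0,0,0,0,0.55],[0,0,0,0,0,0,0.65],[0,0,0,0,0,0,0.75],[0,0,0,0,0,0,0.75]]]}}

```text
time: 21.32
tool_pos: [0.5699, -0.2555, 0.0678]
tool_rot: [0.349, -0.503, 0.649, -0.452]
contact_force: [-1.2, -0.0, 0.8]
gripper_width: 0.875
```

```bash
python3 - <<'E'
from h import *
mv(47,3)
snap("side","s26");crop("s26",205,285,110,200,8);snap("top","t26");crop("t26",260,350,120,240,6)
E
```

```text
{'foot': [39.8, 0.4, 4.9], 'head': [70.7, 0.1, 122.9], 'fback': [46.6, 0.4, 3.1], 'ffront': [33.0, 0.4, 6.7], 'hback': [77.5, 0.1, 121.2]} slope 75.3
t 21.3167 shift [ 0.01 -0.    0.01] F [-1.2 -0.   0.8] J [-0.74, -0.0, 2.36, 2.23, 0.59, -0.93] turn to yaw [ 0.   -0.94 -0.35] g 0.875 tcp [68.5 -0.1 67.8]
```

View pics/s26_c205_110.png

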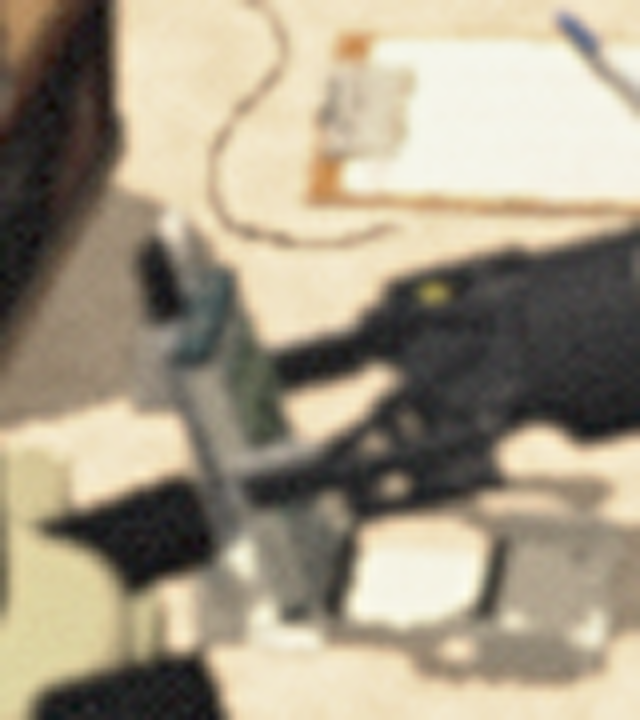

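View pics/t26_c260_120.png

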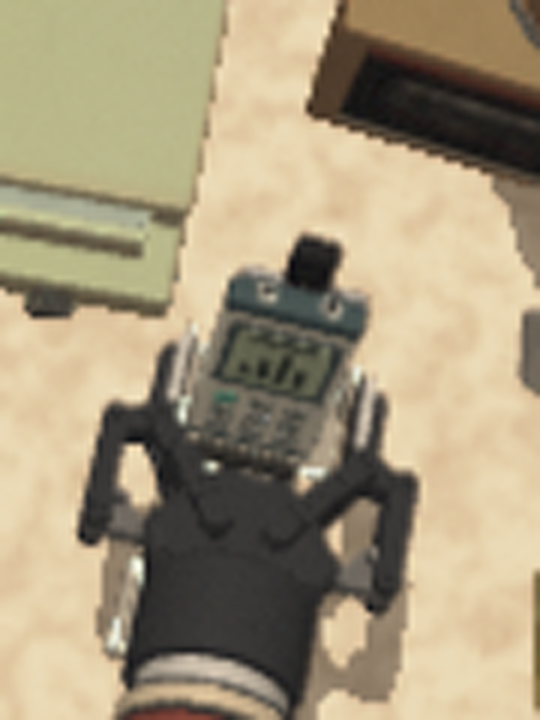

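```bash
python3 - <<'E'
from h import *
s=state();q=s["joint_pos"];z=(RH.inv()*rot(s)).as_matrix()[:,2];p=w2h(s["tool_pos"])*1000
for b,up,pit in [(20,0,70),(40,0,70),(60,0,70),(60,30,70),(60,60,60),(60,90,50),(60,120,40)]:
    q,e=ik(p-b*z+[0,0,up],pit,q);print(b,up,pit,q.round(2),round(e,4))
E
```

```text
20 0 70 [-0.77 -0.07  2.41  2.18  0.6  -0.89] 0.0
40 0 70 [-0.8  -0.14  2.46  2.11  0.6  -0.83] 0.0
60 0 70 [-0.83 -0.23  2.5   2.03  0.61 -0.76] 0.0
60 30 70 [-0.83 -0.34  2.51  1.89  0.57 -0.59] 0.0
60 60 60 [-0.79 -0.48  2.46  1.21  0.5   0.11] 0.0
60 90 50 [-0.75 -0.52  2.35  0.69  0.62  0.64] 0.0
60 120 40 [-0.71 -0.49  2.22  0.4   0.81  0.92] 0.0
```

{"name": "carry_out", "arguments": {"moves": [[[0,0,0,0,0,0,1],[0,0,0,0,0,-0.1,1],[0,0,0,0,0,-0.2,1],[0,0,0,0,0,-0.3,1],[0,0,0,0,0,-0.3,1],[0,0,0,0,0,0,1]]]}}

```text
time: 21.92
tool_pos: [0.5361, -0.2465, 0.0806]
tool_rot: [0.348, -0.503, 0.649, -0.452]
contact_force: [0.4, 0.8, -0.4]
gripper_width: 1.0
```

```bash
python3 - <<'E'
from h import *
go((30,0,82),70)
snap("side","s27");crop("s27",205,285,110,200,8)
E
```

```text
t 21.92 shift/40mm [ 0.   -0.   -0.09] turn/5deg [ 0.07 -0.02  0.02]  grip 1.0 F [ 0.4  0.8 -0.4] tcpH [33.5  0.1 80.6] J [-0.791, -0.137, 2.449, 2.113, 0.593, -0.834] tipz [ 0.907 -0.237 -0.348]
```

View pics/s27_c205_110.png

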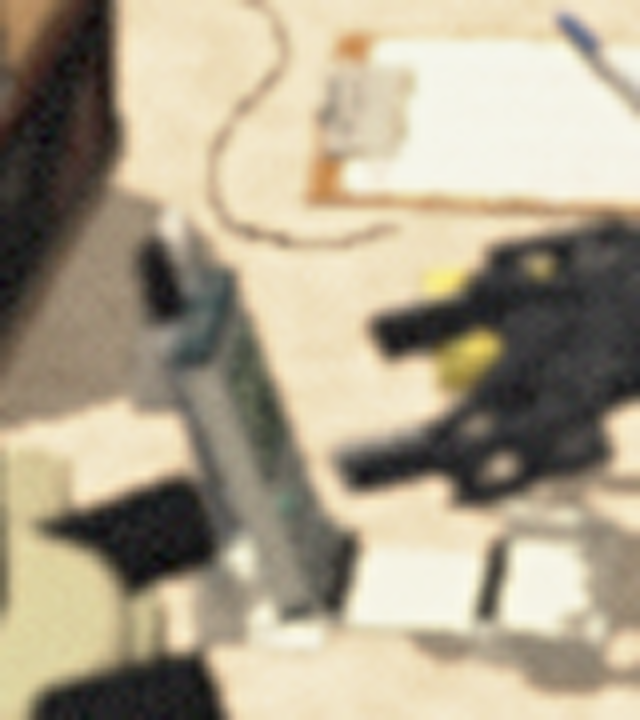

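{"name": "carry_out", "arguments": {"moves": [[[0,0,0,0,0,-0.3,1],[0,0,0,0,0,-0.2,1],[0,0,0,0,0,0,1],[0,0,0,0,0,0,1]]]}}

```text
time: 22.3
tool_pos: [0.5194, -0.2426, 0.0879]
tool_rot: [0.349, -0.503, 0.649, -0.453]
contact_force: [0.7, -0.4, -0.4]
gripper_width: 0.997
```

```bash
python3 - <<'E'
from h import *
go((30,0,82),70)
g=snap("top","t28");crop("t28",260,350,130,250,6);s=snap("side","s28")
for f,g in(("top",g),("side",s)):
    P=cloud(g);Hc=np.array([w2h(p) for p in P.reshape(-1,3)])*1000
    m=(Hc[:,0]>20)&(Hc[:,0]<105)&(abs(Hc[:,1])<45)
    for z0,z1 in((6,25),(40,60),(70,90),(100,118),(118,130)):
        k=Hc[m&(Hc[:,2]>z0)&(Hc[:,2]<z1)]
        if len(k)>5: print(f,z0,z1,len(k),"x",np.percentile(k[:,0],[5,50,95]).round(1),"y",np.percentile(k[:,1],[2,50,98]).round(1))
    # bystanders
b=np.load("pics/t0.npz")
a=np.load("pics/t28.npz")
for n,(u,v) in dict(cup=(195,178),bot=(154,198),pad=(362,227)).items(): print(n,pt(b,u,v).round(3),pt(a,u,v).round(3))
E
```

```text
t 22.3 shift/40mm [-0.01  0.02  0.37] turn/5deg [ 0.06 -0.02  0.02]  grip 0.997 F [ 0.7 -0.4 -0.4] tcpH [16.4 -0.3 87.9] J [-0.821, -0.213, 2.493, 2.036, 0.597, -0.765] tipz [ 0.907 -0.237 -0.347]
top 6 25 155 x [25.  36.3 59.1] y [-38.8  -0.2  36.5]
top 40 60 95 x [44.5 48.4 69.9] y [-40.2   0.2  37.4]
top 70 90 96 x [53.3 56.6 60.4] y [-27.7   1.1  30.4]
top 100 118 116 x [61.7 66.4 85.1] y [-27.2   1.9  30.1]
top 118 130 168 x [69.1 76.8 86.9] y [-27.   -0.5  28.5]
side 6 25 123 x [24.6 37.9 73.5] y [-23.8  24.3  44.1]
side 40 60 80 x [43.9 49.1 70.4] y [-22.1  23.9  34.5]
side 70 90 84 x [52.4 58.  77.5] y [-21.1  25.   33.8]
side 100 118 78 x [61.6 67.  84.3] y [-20.7  22.9  34.3]
side 118 130 90 x [67.9 76.5 91.4] y [-23.4   9.1  35. ]
cup [0.573 0.039 0.063] [0.573 0.039 0.062]
bot [0.522 0.148 0.053] [0.522 0.149 0.053]
pad [ 0.442 -0.41   0.022] [ 0.442 -0.41   0.021]
```

View pics/t28_c260_130.png

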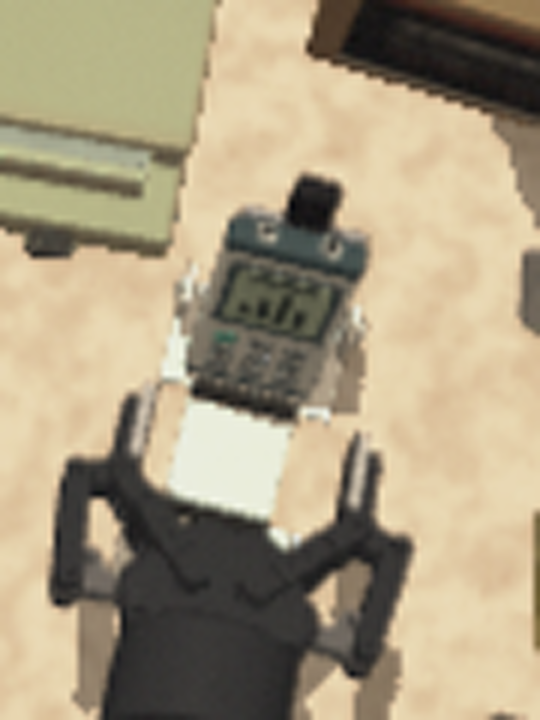

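```bash
python3 - <<'E'
from plant import ticket
print(ticket.job_done())
E
```

```text
the job is handed in; nothing more can be done
None
```

The meter is standing in the holder on its own with the flap back against its stop, and I have handed the job in at about 22 s of the 61 s. The hand-in gave no verdict.

**What happened:**
- **Flap:** on the first try the fingers slipped off the tab just short of upright and the flap fell shut onto the meter. On the second try I turned the tool with the flap, and it went past upright and stayed back once let go.
- **Grasp:** my first approach to the meter was tilted, and the gripper body came too close to the flap. I backed off without touching it, turned the gripper half round and gripped the meter across its width near the middle.
- **Placing:** I lifted the meter, tilted it up to about 75°, lowered it to the floor behind the rear rib, released it gently and backed away.

**Last checks:**

| Check | Result |
|---|---|
| Meter slope | about 72–73° from level |
| Foot centre | x about 40 mm, on the floor |
| Head centre | x about 77 mm, z about 121 mm (rough estimate) |
| Sideways offset | about 1 mm |
| Display | facing the front lip |
| Flap | back, behind the meter |
| Robot contact | contact force near zero, fingers clear of the meter |
| Sample cup, bottle, note pad | within 1 mm of where they started |

- **Camera disagreement:** the side camera's sideways readings were about 6–8 mm off from the top camera's. I used the top camera for centring.
- **Flap angle:** I judged this from the pictures only; I did not measure it as a number.

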